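Hang waxed bangles to dry and screw the wax jar shut

ROBOT

A 6-joint arm with a two-finger parallel gripper is mounted at the origin on the work surface. World frame = base frame: x ahead of the robot, y to its left, z up, the work surface at z = 0. Lengths are in mm, angles in degrees, forces in N, time in s.
With the tool pointing down it reaches from about 350 to 850 mm from the base axis. Payload 8.1 kg.
Tool frame: the origin (TCP) lies at the very end of the fingers, on their centre line; the grasp point (between the pads) lies 19 mm behind it; z points along the fingers, y is the line along which they close (so a half turn about z gives the same grasp; the last joint's range is limited). The gripper opens to 85 mm and grips with 20 to 120 N. Pads are 22 mm wide; open, the fingers measure 114 mm over their backs; the gripper's body (76 mm by 85 mm) begins 54 mm behind the grasp point. The pads swing forward as they close: fully open they stand 13 mm farther back than shut.
Start: joints at [-77.831, 7.471, 85.268, -0, 87.261, -4.893], TCP at [176.071, -573.589, 231.292] pointing down, gripper open.
Joint ranges: [-169.43, 169.43], [-51.17, 129.36], [1.28, 143.12], [-76.62, 256.62], [0, 156.53], [-152.29, 152.29]. Speed limits (degrees/s): [136.94, 136.94, 159.86, 180, 180, 180].

INTERFACE

Orientations are given as [roll, pitch, yaw] about the fixed x, y, z axes, in that order (R = Rz(yaw) Ry(pitch) Rx(roll)).
In Python, from bench import sense, eyes, job, models gives the robot as it stands. The module is installed in compiled form; this text tells all that it offers.
- The arm moves only by the tool apply_moves, never from a script. Its argument "rows" is a list of rows, each a list of 6 numbers: the shift along the tool's x, y, z in mm, then the turn, a rotation vector about the tool's x, y, z in rad. In form: [[dx, dy, dz, rx, ry, rz], ...]. A call has exactly 5 rows; each row shifts and turns the commanded pose from where the row before left it, along the tool's axes as they then stand; what a row does not reach is not made up. A row lasts 1/8 s, in which the tool goes at most 62.5 mm and 10.7 degrees, less where a joint would pass 70% of its speed; a pose out of reach is approached as far as the arm can. A call is refused whole if a number of a shift passes 62.5 or a number of a turn 0.188, either way. A call with a gripper value outside its range is refused whole. "fingers" is the finger opening in mm, from 0 to 85.4, set as the call begins (left out, the last holds). The fingers move at their own pace and stop on an object; "grip_force" is the grip in N (left out, the last holds). Time passes only in rows, so rows that do not move let the fingers close, or fill a call up. It gives the time, the measured TCP pose, the force, the opening and the grip force at its end, in the units of the state.
- sense(): the state, without advancing time (a new reading comes with each control period).
- eyes.snapshot(name): name is "side" or "top"; returns (picture, depth): 480x640x3 uint8, red, green, blue; 480x640 float32, mm along the optical axis (not along the pixel's ray), 0 where there is no reading.
- eyes.get_calibration(name): a dict with "intrinsics" (3x3 intrinsics, pixels), "R" (3x3) and "t" (3): a world point X has camera coordinates R X + t. Camera axes: x right, y down, z forward; pixel columns grow to the right and rows downward; lengths in mm; the calibration is good to about 2 mm. A picture is of the moment at which its call begins. get_calibration takes no time and is no camera call.
- job.hand_in(): hands the job in; it is judged then, once.
Trained networks look in the newest picture that a camera, given by its name, has taken for a name from the list of things; names that differ only in an ending like _2 or _b are one class to them, and where a whole thing is asked for, a point or a joint stands for the part that bears it (a point fixed in the world has none). Each returns a list of dicts, best first, with "confidence" (0 to 1); they miss things now and then, are a little off and sometimes report something else, mostly with a low value. They report only what shows in the picture. A call takes as long as a camera call.
- models.boxes_of(name, camera): "xyz" ([x, y, z] in mm, in world coordinates, good to about 4 mm: the middle of the surface that is visible of it).
- models.cut_out(name, camera): "pixels" (480x640 bool, what is visible of it).
- models.place_of(name, camera): "xyz" ([x, y, z] in mm, in world coordinates, good to about 4 mm: a listed point, or the origin of a listed thing).
The state is a dict: "time": time; "joint_pos": joint angles; "qd": joint speeds; "joint_efforts": joint torques, N m; "tool_pos": TCP position; "tcp_rot": TCP orientation; "ft_force": force on the tool from outside, world axes, zero at the start; "wrist_torque": the same for the moment, N m; "finger_gap": finger opening in mm; "grip_force": force on a finger pad.
Only numpy, scipy, OpenCV 4.12 (cv2) and the standard library are available. Lean on these libraries where they do the work, as an engineer would, in place of code of your own. Each camera call takes 0.05 s, during which the arm holds its last target. There are 200 camera calls.

TASK

The turned wooden bangles standing in the rack have just been waxed: hang every one of them over the drying bar, without letting any fall, and close the wax jar with its lid. Set the lid on the neck, turn it backward (counterclockwise from above) until you feel the thread start drop, then screw it forward (clockwise) until it is fully home. Leave the bowl, the sanding block and the brush where they are.

Things in the scene. Friction and masses are not known exactly. Their poses are not given: they have to be found in the camera images.
- bangle0: Dark wooden bangle, a ring 94 mm outside and 66 mm inside diameter (slightly polygonal), 16 mm thick, 35 g; two to four of these identical rings are present. Origin at the ring's centre, y along the ring's axis, z up. Stands upright on edge in a rack slot: pinch it across its 16 mm thickness at its top, from above; keep the fingertips within the 14 mm wall, or they meet the bar when hanging it.
- bangle1: Dark wooden bangle, a ring 94 mm outside and 66 mm inside diameter (slightly polygonal), 16 mm thick, 35 g; two to four of these identical rings are present. Origin at the ring's centre, y along the ring's axis, z up. Stands upright on edge in a rack slot: pinch it across its 16 mm thickness at its top, from above; keep the fingertips within the 14 mm wall, or they meet the bar when hanging it.
- bangle2: Dark wooden bangle, a ring 94 mm outside and 66 mm inside diameter (slightly polygonal), 16 mm thick, 35 g; two to four of these identical rings are present. Origin at the ring's centre, y along the ring's axis, z up. Stands upright on edge in a rack slot: pinch it across its 16 mm thickness at its top, from above; keep the fingertips within the 14 mm wall, or they meet the bar when hanging it.
- bangle3: Dark wooden bangle, a ring 94 mm outside and 66 mm inside diameter (slightly polygonal), 16 mm thick, 35 g; two to four of these identical rings are present. Origin at the ring's centre, y along the ring's axis, z up. Stands upright on edge in a rack slot: pinch it across its 16 mm thickness at its top, from above; keep the fingertips within the 14 mm wall, or they meet the bar when hanging it.
- rack: Fixed pale wooden rack, 112 mm (x) by 235 mm (y), origin at the centre of its underside. Four slots 20 mm wide at y = -82.5, -27.5, 27.5 and 82.5 mm, walls 36 mm above the bench. A standing bangle's centre is 56 mm above the bench.
- bar_end (a point): Centre of the free end of the drying bar, a fixed level wooden rod 14 mm in diameter, its axis 180 mm above the bench. y points along the rod, out of its free end; the rod runs 245 mm from here towards -y to its post. A ring is threaded over the free end, moved along and lowered until it hangs, its centre 26 mm below the rod's axis (room for four, 50 mm apart).
- lid: Black screw lid, 68 mm in diameter, 65 mm tall, 100 g, upright on the bench. Origin at the centre of the skirt's lower rim, z up. Skirt 31 mm deep with three small lugs inside; a 4 mm disc on it (top face at 35 mm); on the disc a grip bar 50 mm long (along x), 20 mm wide (along y), 30 mm high. Turned by the bar with fingers a few mm wider than it, the lid can still sink by its own weight.
- jar_rim (a point): Centre of the jar's top rim, 92 mm above the bench. Lid origin below this point: 12 mm resting on the thread, where stops block forward turning; about 19 mm once turned back (counterclockwise, at most 90 degrees; or at once if set there by chance) and dropped, soon blocked further back; then forward 150 to 180 degrees, 25.5 mm per turn, to 31 mm: disc on rim, home. Stays as left; under 0.3 N m.
- bowl: Bystander: small turned wooden bowl, 120 mm in diameter, 50 mm high, near the bar. Leave it alone.
- sander: Bystander: cork-faced sanding block, 70 x 110 mm, 40 mm high. Leave it alone.
- brush: Bystander: brush, 160 mm long, lying on the bench beyond the bar. Leave it alone.
- rail: The drying bar's stand: a 30 mm square post, 200 mm tall, on a 100 x 100 mm wooden foot 18 mm high. Fixed. Origin under the post; the rod points along +y from it.
- jar: Aluminium wax jar, fixed in a 96 mm square wooden block 30 mm high; it does not turn. Origin at the centre of the block's underside. 80 mm in diameter up to 55 mm height, then a neck 44 mm in diameter (57 mm over the thread) with a tapered top edge. Three-start right-hand thread; where the starts are is not told.

How it is judged (in metres and radians):
On the way, in this order (a step that is already met when the one before it is completed fails the run):
1. the lid is level and centred on the jar's neck and has dropped past the thread start (z of lid in the frame of jar_rim below -0.0165 m and horizontal distance between lid and jar_rim below 0.005 m and angle between lid's own z axis and vertical below 0.08 rad), for 0.2 s.
2. the lid is screwed fully home on the rim (z of lid in the frame of jar_rim below -0.0296 m and horizontal distance between lid and jar_rim below 0.005 m and angle between lid's own z axis and vertical below 0.08 rad), for 0.2 s.
At the end, for the whole second after the job is handed in: Every bangle present hangs at rest on the drying bar (bar through the ring, centre 12 to 36 mm below the bar's axis and within 22 mm of it sideways, between the free end and the post), and the lid is level on the jar and screwed home: its disc within 1.4 mm of the rim, centred within 5 mm (all of step 2 and y of bangle0 in the frame of bar_end between -0.237 and -0.006 m and x of bangle0 in the frame of bar_end between -0.022 and 0.022 m and z of bangle0 in the frame of bar_end between -0.036 and -0.012 m and linear speed of each of bangle0, bangle1, bangle2, bangle3 below 0.06 m/s and y of bangle1 in the frame of bar_end between -0.237 and -0.006 m and x of bangle1 in the frame of bar_end between -0.022 and 0.022 m and z of bangle1 in the frame of bar_end between -0.036 and -0.012 m and y of bangle2 in the frame of bar_end between -0.237 and -0.006 m and x of bangle2 in the frame of bar_end between -0.022 and 0.022 m and z of bangle2 in the frame of bar_end between -0.036 and -0.012 m and y of bangle3 in the frame of bar_end between -0.237 and -0.006 m and x of bangle3 in the frame of bar_end between -0.022 and 0.022 m and z of bangle3 in the frame of bar_end between -0.036 and -0.012 m); the robot touches nothing.
It fails at once if a bangle falls flat (its centre below 35 mm height) (height (world z) of any of bangle0, bangle1, bangle2, bangle3 below 0.035 m).
It fails at once if a bystander (bowl, sanding block or brush) is moved more than 30 mm (distance of any of bowl, sander, brush from where it was at the start of the episode above 0.03 m).
Of bangle0, bangle1, bangle2, bangle3 only 2 to 4 are there at a start; the rules pass over those that are not, and their reading is None.
At some moment in a run one of lid may be knocked a few centimetres aside while the robot is not near it.
It also fails if it takes over 210 s, if anything falls off the work surface, if the arm or the gripper's body presses on something with over 40 N, if the wrist force passes 120 N, or if a joint passes its speed limit or range.

## Working session

There is one attempt and no reset: what is moved stays moved. The work goes in short steps, Python scripts to look and compute and a tool call to move; the robot and the scene stay as the last step left them, time stands still between calls to the robot, and variables do not carry over. Pictures are saved under pics/ and viewed, at most 14 in all, crops included, and the job is handed in when it is done.

Besides the shell and the picture viewer there is one more tool, called after "Request:" in YAML: its name, and indented under it one key for each argument. apply_moves: Moves the arm, as the interface text tells. Its arguments: {"type":"object","properties":{"rows":{"type":"array"},"fingers":{"type":"number"},"grip_force":{"type":"number"}},"required":["rows"]}

```bash
mkdir -p pics
cat > h.py <<'E'
import numpy as np,cv2
from bench import sense,eyes,job,models
def snap(n,f=None):
    p,d=eyes.snapshot(n)
    if f: cv2.imwrite('pics/'+f,cv2.cvtColor(p,cv2.COLOR_RGB2BGR))
    return p,d
def world(n,d,mask=None):
    c=eyes.get_calibration(n);K=np.array(c['intrinsics']);R=np.array(c['R']);t=np.array(c['t'])
    v,u=np.nonzero((d>0)&(mask if mask is not None else True)); z=d[v,u]
    P=np.stack([(u-K[0,2])/K[0,0]*z,(v-K[1,2])/K[1,1]*z,z])
    return (R.T@(P-t.reshape(3,1))).T
def st():
    s=sense();print('t',s['time'],'tcp',np.round(s['tool_pos'],1),np.round(s['tcp_rot'],2),'F',np.round(s['ft_force'],1),'T',np.round(s['wrist_torque'],2),'gap',s['finger_gap'],s['grip_force'],'q',np.round(s['joint_pos'],1))
E
python3 - <<'E'
from h import *
st()
for n in('side','top'):
    snap(n,n+'0.png')
    c=eyes.get_calibration(n);print(n,'cam pos',(-np.array(c['R']).T@np.array(c['t'])).round())
    for o in('bangle0','lid','jar_rim','bar_end','rack','rail','jar','bowl','sander','brush'):
        print(o,[(np.round(r['xyz'],0).tolist(),round(float(r['confidence']),2),[k for k in r if k not in('xyz','confidence')]) for r in models.place_of(o,n)][:6])
E
```

```text
t 0.0 tcp [ 176.  -573.   230.2] [-1.7989e+02 -1.0000e-02  1.7060e+01] F [-0.7 -0.1  0.3] T [-0.03 -0.04 -0.03] gap 85.17319343291746 0.0 q [-77.8   7.5  85.3   0.   87.3  -4.9]
side cam pos [117. 760. 945.]
bangle0 [([576.0, 304.0, 56.0], 0.8, []), ([361.0, -236.0, -0.0], 0.74, []), ([581.0, 189.0, 53.0], 0.66, []), ([474.0, 55.0, 3.0], 0.4, [])]
lid [([650.0, -1.0, 3.0], 0.57, [])]
jar_rim [([476.0, 55.0, 91.0], 0.61, []), ([476.0, 58.0, -0.0], 0.45, [])]
bar_end [([559.0, -120.0, 181.0], 0.78, [])]
rack [([577.0, 273.0, -3.0], 0.89, [])]
rail [([548.0, -379.0, -3.0], 0.6, [])]
jar [([476.0, 57.0, -1.0], 0.62, [])]
bowl [([361.0, -236.0, 2.0], 0.73, [])]
sander [([367.0, 254.0, -3.0], 0.85, [])]
brush [([682.0, -225.0, 0.0], 0.94, [])]
top cam pos [ 3.970e+02 -1.000e+00  1.336e+03]
bangle0 [([573.0, 354.0, 56.0], 0.81, []), ([574.0, 303.0, 58.0], 0.72, []), ([577.0, 187.0, 57.0], 0.63, [])]
lid [([653.0, 2.0, 1.0], 0.76, [])]
jar_rim [([474.0, 54.0, 92.0], 0.96, [])]
bar_end [([557.0, -114.0, 179.0], 0.78, [])]
rack [([577.0, 270.0, -1.0], 0.67, [])]
rail [([546.0, -382.0, -4.0], 0.62, [])]
jar [([473.0, 56.0, -2.0], 0.68, [])]
bowl [([576.0, 300.0, 61.0], 0.47, [])]
sander [([368.0, 251.0, 0.0], 0.62, [])]
brush [([682.0, -224.0, 0.0], 0.64, [])]
```

View pics/side0.png

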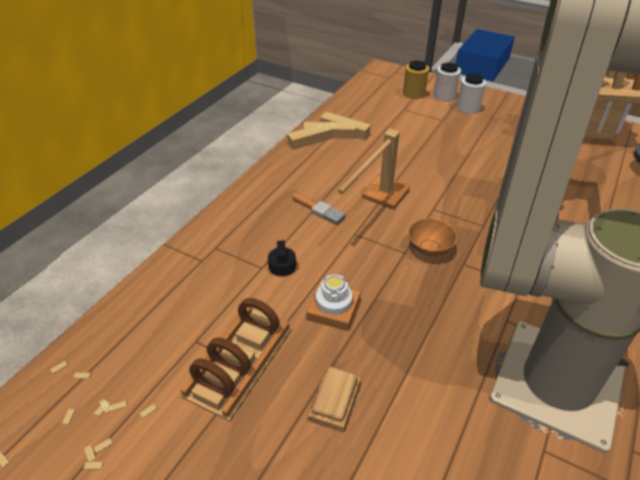

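View pics/top0.png

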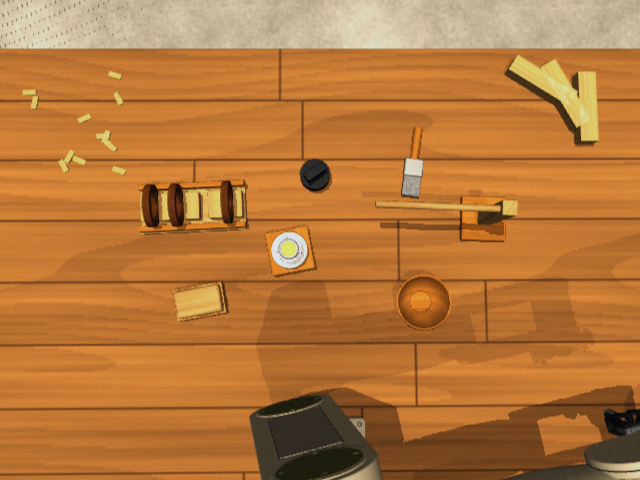

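Run:
```python
from h import *
for n in('side','top'):
    _,d=snap(n);P=world(n,d)
    def reg(nm,x0,x1,y0,y1,z0,z1):
        q=P[(P[:,0]>x0)&(P[:,0]<x1)&(P[:,1]>y0)&(P[:,1]<y1)&(P[:,2]>z0)&(P[:,2]<z1)]
        if len(q)<3: print(n,nm,len(q));return
        r=cv2.minAreaRect(q[:,:2].astype(np.float32))
        print(n,nm,len(q),'mean',q.mean(0).round(1),'pct',np.percentile(q,[2,98],axis=0).round(1).tolist(),'rect',np.round(r[0],1),np.round(r[1],1),round(r[2],1))
        return q
    reg('lidbar',600,700,-50,50,50,80)
    reg('liddisc',600,700,-50,50,28,42)
    reg('jarrim',440,510,20,90,85,100)
    q=reg('rod',500,620,-350,-100,172,200)
    l=np.polyfit(q[:,1],q[:,0],1);print('rod x=',l)
    reg('rodend',500,620,-150,-90,172,200)
    q=reg('bangles',500,650,130,400,80,115)
    h=np.histogram(q[:,1],bins=np.arange(130,400,4));print([(int(b),int(c)) for c,b in zip(*h) if c])
    reg('rackall',500,650,130,420,25,45)
    reg('post',500,600,-420,-340,185,215)
```

```text
side lidbar 158 mean [643.3   6.   62.1] pct [[627.0, -18.2, 51.3], [664.3, 25.5, 66.1]] rect [645.8   1.3] [18.8 53.8] 32.2
side liddisc 364 mean [643.7   6.2  33.6] pct [[614.7, -29.6, 28.9], [678.8, 33.5, 39.7]] rect [647.2   2. ] [66.5 68.2] 84.5
side jarrim 261 mean [475.5  58.9  88.5] pct [[455.7, 37.6, 85.1], [495.3, 78.3, 92.9]] rect [477.1  62.3] [48.8 46.8] 31.6
side rod 406 mean [ 552.2 -224.6  182.8] pct [[543.4, -344.5, 175.0], [561.5, -119.9, 187.8]] rect [ 553.6 -232.2] [234.8  15.3] 87.3
rod x= [4.29580527e-02 5.61835548e+02]
side rodend 78 mean [ 556.4 -131.3  182. ] pct [[551.3, -148.2, 173.3], [563.8, -117.8, 187.3]] rect [ 556.4 -132.1] [34.6 13.5] 82.1
side bangles 1158 mean [570.6 291.6  94.1] pct [[537.0, 185.1, 80.8], [611.1, 365.0, 103.7]] rect [575.9 274.1] [ 81.2 183. ] 2.1
[(182, 35), (186, 55), (190, 55), (194, 88), (198, 105), (202, 4), (290, 4), (294, 56), (298, 69), (302, 82), (306, 116), (310, 63), (346, 36), (350, 80), (354, 86), (358, 88), (362, 129), (366, 7)]
side rackall 3039 mean [571.1 284.3  32.5] pct [[522.1, 168.6, 25.5], [626.7, 386.9, 42.4
[... 734 characters left out ...]
an [ 558.9 -135.4  184.7] pct [[552.3, -148.7, 177.9], [566.1, -121.8, 189.8]] rect [ 559.7 -135.9] [28.5 14.2] 85.7
top bangles 944 mean [576.3 281.2  95.3] pct [[539.2, 180.8, 81.2], [616.7, 360.0, 105.3]] rect [578.3 271.3] [ 83.6 182.5] 2.8
[(178, 46), (182, 71), (186, 69), (190, 68), (194, 49), (198, 1), (286, 1), (290, 76), (294, 79), (298, 65), (302, 70), (306, 28), (342, 45), (346, 81), (350, 70), (354, 70), (358, 53), (362, 2)]
top rackall 2654 mean [576.6 263.7  33.1] pct [[525.4, 160.2, 25.7], [630.9, 382.4, 40.7]] rect [579.1 271.6] [106.4 235. ] 2.8
top post 335 mean [ 548.2 -375.   197. ] pct [[534.1, -395.4, 185.7], [562.3, -343.1, 203.9]] rect [ 549.7 -368.6] [56.5 30.7] 86.9
```

Side view: three bangles, at about (258,315), (228,355) and (211,377) px. The lid is at (282,262), the jar at (334,295) and the rod end at (342,188). The top view agrees, with bangles at columns 150, 177 and 227. The rack-slot spacing matches the measured bangle positions. I'll do the lid first.

Request:
apply_moves:
  rows:
    - [41,-27,-14,0,0,0]
    - [41,-27,-14,0,0,0]
    - [41,-27,-14,0,0,0]
    - [41,-27,-14,0,0,0]
    - [41,-27,-14,0,0,0]
  fingers: 50

```text
time: 1.82
tool_pos: [333.3, -383.1, 301.9]
tcp_rot: [180.0, -0.0, 17.1]
ft_force: [0.6, 0.4, 0.4]
finger_gap: 50.1
grip_force: 0.0
```

Request:
apply_moves:
  rows:
    - [41,-27,0,0,0,0]
    - [41,-27,0,0,0,0]
    - [41,-27,0,0,0,0]
    - [41,-27,0,0,0,0]
    - [41,-27,0,0,0,0]

```text
time: 2.45
tool_pos: [489.7, -193.8, 301.5]
tcp_rot: [180.0, -0.0, 17.1]
ft_force: [0.7, -0.5, -0.3]
finger_gap: 50.4
grip_force: 0.0
```

Request:
apply_moves:
  rows:
    - [41,-27,0,0,0,0]
    - [41,-27,0,0,0,0]
    - [41,-27,0,0,0,0]
    - [41,-27,0,0,0,0]
    - [41,-27,0,0,0,0]

```text
time: 3.08
tool_pos: [646.1, -4.6, 301.4]
tcp_rot: [180.0, -0.0, 17.1]
ft_force: [0.5, -0.6, 0.0]
finger_gap: 50.2
grip_force: 0.0
```

Request:
apply_moves:
  rows:
    - [0,0,0,0,0,-0.186]
    - [0,0,0,0,0,-0.186]
    - [0,0,0,0,0,-0.186]
    - [0,0,0,0,0,-0.186]
    - [0,0,0,0,0,-0.186]

```text
time: 3.7
tool_pos: [645.2, -5.9, 301.2]
tcp_rot: [-180.0, 0.0, 70.7]
ft_force: [-0.1, 0.4, -0.1]
finger_gap: 50.1
grip_force: 0.0
```

Request:
apply_moves:
  rows:
    - [0,0,0,0,0,-0.186]
    - [0,0,0,0,0,-0.186]
    - [0,0,0,0,0,-0.186]
    - [0,0,0,0,0,-0.186]
    - [0,0,0,0,0,-0.186]

```text
time: 4.32
tool_pos: [645.2, -6.0, 301.2]
tcp_rot: [-180.0, -0.0, 124.0]
ft_force: [-0.9, 0.2, 0.4]
finger_gap: 49.8
grip_force: 0.0
```

```bash
cat >> h.py <<'E'
def go(x,y,z,yaw):
    from scipy.spatial.transform import Rotation as R
    s=sense();r=R.from_euler('xyz',s['tcp_rot'],degrees=True)
    d=r.inv().apply(np.array([x,y,z])-s['tool_pos']);w=(r.inv()*R.from_euler('xyz',[180,0,yaw],degrees=True)).as_rotvec()
    print('delta tool',d.round(1),'rot',w.round(3))
def reg(P,nm,x0,x1,y0,y1,z0,z1):
    q=P[(P[:,0]>x0)&(P[:,0]<x1)&(P[:,1]>y0)&(P[:,1]<y1)&(P[:,2]>z0)&(P[:,2]<z1)]
    if len(q)<3: print(nm,len(q));return q
    r=cv2.minAreaRect(q[:,:2].astype(np.float32))
    print(nm,len(q),'mean',q.mean(0).round(1),'pct',np.percentile(q,[2,98],axis=0).round(1).tolist(),'rect',np.round(r[0],1),np.round(r[1],1),round(r[2],1))
    return q
E
python3 - <<'E'
from h import *
st();go(647,-0.5,110,123.5)
for n in('side','top'):
    _,d=snap(n);P=world(n,d)
    reg(P,n+' bar',600,700,-50,50,52,75)
    reg(P,n+' disc',600,700,-50,50,28,42)
    reg(P,n+' fing',550,750,-80,80,285,330)
E
```

```text
t 4.325 tcp [645.2  -6.  301.2] [-1.7999e+02 -1.0000e-02  1.2399e+02] F [-0.9  0.2  0.4] T [-0.    0.06 -0.03] gap 49.77809539344239 0.0 q [ -5.1  13.6  71.2   0.   95.2 -39.1]
delta tool [  3.5   4.6 191.2] rot [-0.    -0.     0.008]
side bar 157 mean [643.4   5.9  62.2] pct [[626.3, -18.8, 52.5], [662.7, 26.1, 67.3]] rect [645.4   2.2] [18.8 52.3] 32.2
side disc 366 mean [644.    5.9  33.3] pct [[615.4, -30.3, 28.7], [678.6, 33.7, 38.9]] rect [646.4   2.5] [66.2 66.1] 26.2
side fing 130 mean [640.9   1.4 318.8] pct [[610.2, -23.0, 305.7], [674.4, 22.0, 329.7]] rect [644.4  -2.9] [76.7 20.8] 34.5
top bar 229 mean [647.4  -2.4  64.3] pct [[629.0, -24.2, 56.0], [666.0, 20.4, 70.2]] rect [648.3  -2.4] [20.6 50.5] 34.0
top disc 460 mean [645.3  -2.2  35. ] pct [[616.8, -32.7, 29.7], [679.0, 29.3, 39.9]] rect [647.7  -2.5] [64.8 66.2] 89.8
top fing 16 mean [615.1 -18.8 318.1] pct [[612.0, -25.3, 306.6], [618.2, -13.6, 327.6]] rect [615.3 -19.6] [13.5  3.1] 61.6
```

Request:
apply_moves:
  rows:
    - [0.7,1,38,0,0,0]
    - [0.7,1,38,0,0,0]
    - [0.7,1,38,0,0,0]
    - [0.7,1,38,0,0,0]
    - [0.7,1,38,0,0,0]

```text
time: 5.05
tool_pos: [647.4, -0.2, 110.1]
tcp_rot: [180.0, 0.0, 123.3]
ft_force: [1.2, 0.8, -0.4]
finger_gap: 49.9
grip_force: 0.0
```

Request:
apply_moves:
  rows:
    - [0,0,20,0,0,0]
    - [0,0,20,0,0,0]
    - [0,0,20,0,0,0]
    - [0,0,12,0,0,0]
    - [0,0,0,0,0,0]

```text
time: 5.68
tool_pos: [646.7, -0.3, 38.2]
tcp_rot: [-179.9, -0.1, 123.6]
ft_force: [0.4, -0.7, -0.3]
finger_gap: 50.1
grip_force: 0.0
```

Request:
apply_moves:
  rows:
    - [0,0,0,0,0,0]
    - [0,0,0,0,0,0]
    - [0,0,0,0,0,0]
    - [0,0,0,0,0,0]
    - [0,0,0,0,0,0]
  fingers: 10
  grip_force: 25

```text
time: 6.3
tool_pos: [648.4, -0.3, 40.6]
tcp_rot: [179.9, 0.1, 123.6]
ft_force: [0.7, -0.8, 6.1]
finger_gap: 19.4
grip_force: 25.9
```

Request:
apply_moves:
  rows:
    - [0,0,-10,0,0,0]
    - [0,0,-40,0,0,0]
    - [0,0,-50,0,0,0]
    - [0,0,-50,0,0,0]
    - [0,0,0,0,0,0]
  grip_force: 40

```text
time: 6.92
tool_pos: [650.4, -0.5, 196.0]
tcp_rot: [179.6, 0.4, 123.6]
ft_force: [0.8, -0.5, -0.9]
finger_gap: 19.1
grip_force: 39.9
```

Run:
```python
from h import *
st();go(476,55.5,190,123.5)
```

```text
t 6.925 tcp [ 6.504e+02 -5.000e-01  1.960e+02] [179.55   0.35 123.63] F [ 0.8 -0.5 -0.9] T [ 0.02  0.02 -0.01] gap 19.133370048335166 39.88470196723938 q [ -4.6  15.6  79.7   0.   84.1 -38.2]
delta tool [ 143.3 -114.3    4.3] rot [0.008 0.006 0.002]
```

Request:
apply_moves:
  rows:
    - [29,-23,1,0,0,0]
    - [29,-23,1,0,0,0]
    - [29,-23,1,0,0,0]
    - [29,-23,1,0,0,0]
    - [27,-22,0,0,0,0]

```text
time: 7.55
tool_pos: [471.1, 56.0, 183.8]
tcp_rot: [-179.9, -0.1, 123.6]
ft_force: [-0.7, 0.4, -1.0]
finger_gap: 19.1
grip_force: 39.8
```

Request:
apply_moves:
  rows:
    - [0,0,6,0,0,0]
    - [0,0,6,0,0,0]
    - [0,0,6,0,0,0]
    - [0,0,6,0,0,0]
    - [0,0,0,0,0,0]

```text
time: 8.18
tool_pos: [473.0, 55.5, 160.3]
tcp_rot: [-179.9, -0.1, 123.6]
ft_force: [0.1, -0.4, -0.9]
finger_gap: 19.0
grip_force: 39.9
```

Run:
```python
from h import *
st()
for n in('side','top'):
    _,d=snap(n,n+'1.png');P=world(n,d)
    print(n,[(np.round(r['xyz'],1).tolist(),round(float(r['confidence']),2)) for r in models.place_of('lid',n)+models.place_of('jar_rim',n)+models.place_of('jar',n)])
    reg(P,n+' disc',420,540,0,110,155,163)
    reg(P,n+' skirt',420,540,0,110,128,163)
    reg(P,n+' rim',420,540,0,110,85,100)
    reg(P,n+' shoulder',420,540,0,110,48,60)
    reg(P,n+' block',400,550,-20,130,26,34)
```

```text
t 8.175 tcp [473.   55.5 160.3] [-1.7992e+02 -5.0000e-02  1.2362e+02] F [ 0.1 -0.4 -0.9] T [-0.    0.   -0.01] gap 18.958945304609294 39.90626513957977 q [  0.5  -9.4 109.4   0.   80.1 -33.1]
side [([472.7, 58.1, 123.2], 0.64), ([472.8, 58.9, 93.4], 0.73), ([361.6, -236.9, 0.9], 0.61), ([475.5, 56.1, 3.0], 0.54), ([476.0, 58.8, -1.3], 0.62)]
side disc 61 mean [461.9  71.9 157.4] pct [[441.8, 38.4, 155.0], [492.7, 89.4, 162.6]] rect [464.9  64.3] [59.2 44.9] 37.0
side skirt 600 mean [464.9  73.2 147.8] pct [[440.2, 35.4, 129.1], [502.6, 91.2, 159.5]] rect [469.8  64.3] [66.5 54.3] 25.1
side rim 111 mean [472.3  68.5  88.1] pct [[456.6, 51.7, 85.1], [495.1, 77.9, 92.0]] rect [474.   68.2] [49.5 25.3] 19.2
side shoulder 394 mean [468.5  72.8  52.5] pct [[439.8, 31.7, 48.5], [512.2, 94.7, 57.1]] rect [472.2  64.6] [78.2 64. ] 26.3
side block 518 mean [465.3  75.   28.9] pct [[425.3, 8.0, 26.1], [523.6, 108.6, 32.8]] rect [476.5  57.7] [95.8 96.6] 10.9
top [([576.1, 350.8, 58.1], 0.34)]
top disc 0
top skirt 1
top rim 0
top shoulder 30 mean [452.9  44.4  52. ] pct [[439.2, 16.7, 48.3], [485.5, 65.6, 57.5]] rect [458.2  36.4] [16.2 67.6] 42.1
top block 145 mean [441.   69.2  29.6] pct [[424.7, 16.9, 26.3], [526.5, 94.4, 33.4]] rect [465.8  39.2] [ 58.7 129. ] 47.2
```

```bash
cat >> h.py <<'E'
def circ(q,r):
    from scipy.optimize import least_squares
    f=lambda c:np.hypot(q[:,0]-c[0],q[:,1]-c[1])-r
    s=least_squares(f,q[:,:2].mean(0)-[-10,10],loss='soft_l1',f_scale=1.0);return s.x.round(1),round(float(np.median(abs(s.fun))),2)
E
python3 - <<'E'
from h import *
for k in range(2):
    _,d=snap('side');P=world('side',d)
    print('lid',circ(reg(P,'s',420,540,0,110,126,148),34))
    print('jar',circ(reg(P,'j',420,540,0,110,38,52),40))
st()
E
```

```text
s 246 mean [461.7  80.8 137.2] pct [[440.2, 50.7, 126.4], [496.4, 91.8, 147.6]] rect [462.1  73.2] [66.7 29.8] 36.5
lid (array([474.4,  56.4]), 0.67)
j 277 mean [464.9  77.9  47.5] pct [[437.1, 30.3, 38.6], [512.6, 97.5, 51.9]] rect [471.9  64.2] [78.  64.9] 28.5
jar (array([477.7,  55.2]), 1.73)
s 245 mean [461.6  80.5 137. ] pct [[440.3, 51.2, 126.3], [496.9, 91.6, 147.6]] rect [462.4  74.1] [66.3 32.4] 33.4
lid (array([474.5,  56.4]), 0.65)
j 263 mean [464.8  79.1  47.1] pct [[437.6, 29.9, 38.5], [511.2, 97.0, 51.9]] rect [470.3  66.2] [78.1 61. ] 32.0
jar (array([477.7,  55.1]), 1.51)
t 8.675 tcp [473.4  55.6 161.5] [1.7998e+02 1.0000e-02 1.2363e+02] F [ 0.6 -0.5 -0.9] T [-0.08 -0.04  0.04] gap 19.483782311201765 39.905970096588135 q [  0.5  -9.5 109.4   0.   80.1 -33.1]
```

View pics/side1.png

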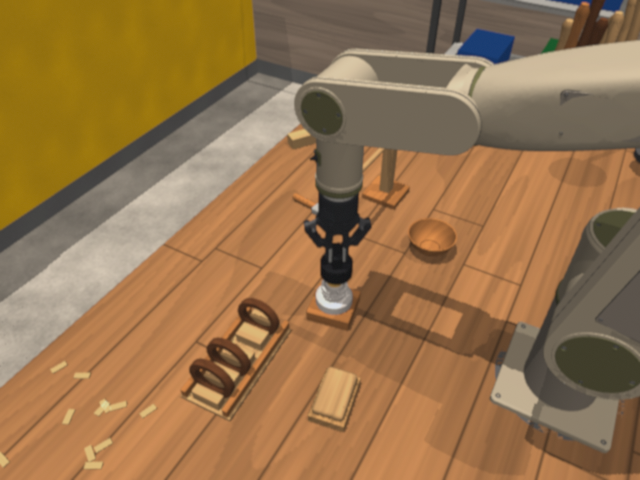

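Request:
apply_moves:
  rows:
    - [-1.2,1.8,5,0,0,0]
    - [0,0,10,0,0,0]
    - [0,0,8,0,0,0]
    - [0,0,5,0,0,0]
    - [0,0,2,0,0,0]

```text
time: 9.3
tool_pos: [475.1, 55.6, 130.7]
tcp_rot: [-180.0, -0.0, 123.6]
ft_force: [1.0, -0.8, -1.0]
finger_gap: 19.2
grip_force: 39.9
```

Request:
apply_moves:
  rows:
    - [0,0,2,0,0,0]
    - [0,0,2,0,0,0]
    - [0,0,1,0,0,0]
    - [0,0,1,0,0,0]
    - [0,0,0,0,0,0]

```text
time: 9.93
tool_pos: [475.4, 55.7, 125.3]
tcp_rot: [-180.0, -0.0, 123.6]
ft_force: [0.0, -0.6, -1.2]
finger_gap: 19.3
grip_force: 39.9
```

Request:
apply_moves:
  rows:
    - [0,0,1,0,0,0]
    - [0,0,1,0,0,0]
    - [0,0,1,0,0,0]
    - [0,0,1,0,0,0]
    - [0,0,0,0,0,0]

```text
time: 10.55
tool_pos: [475.3, 55.6, 121.1]
tcp_rot: [-180.0, -0.0, 123.6]
ft_force: [0.1, 0.3, -1.8]
finger_gap: 19.4
grip_force: 39.9
```

Request:
apply_moves:
  rows:
    - [0,0,0.5,0,0,0]
    - [0,0,0.5,0,0,0]
    - [0,0,0.5,0,0,0]
    - [0,0,0.5,0,0,0]
    - [0,0,0,0,0,0]

```text
time: 11.18
tool_pos: [475.4, 55.6, 119.2]
tcp_rot: [-180.0, -0.0, 123.6]
ft_force: [0.4, -0.2, -1.9]
finger_gap: 19.4
grip_force: 39.9
```

Request:
apply_moves:
  rows:
    - [0,0,0.5,0,0,0]
    - [0,0,0.5,0,0,0]
    - [0,0,0.5,0,0,0]
    - [0,0,0.5,0,0,0]
    - [0,0,0,0,0,0]

```text
time: 11.8
tool_pos: [475.4, 55.7, 117.3]
tcp_rot: [-180.0, -0.0, 123.6]
ft_force: [0.2, -0.2, -1.9]
finger_gap: 19.4
grip_force: 39.9
```

Request:
apply_moves:
  rows:
    - [0,0,0.5,0,0,0]
    - [0,0,0.5,0,0,0]
    - [0,0,0,0,0,0]
    - [0,0,0,0,0,0]
    - [0,0,0,0,0,0]

```text
time: 12.42
tool_pos: [475.4, 55.7, 116.3]
tcp_rot: [180.0, -0.0, 123.6]
ft_force: [-0.6, -0.2, -1.2]
finger_gap: 19.2
grip_force: 39.9
```

Request:
apply_moves:
  rows:
    - [0,0,0.5,0,0,0]
    - [0,0,0.5,0,0,0]
    - [0,0,0.5,0,0,0]
    - [0,0,0.5,0,0,0]
    - [0,0,0,0,0,0]

```text
time: 13.05
tool_pos: [475.4, 55.6, 114.2]
tcp_rot: [-180.0, -0.0, 123.6]
ft_force: [-0.2, 0.6, -1.5]
finger_gap: 19.3
grip_force: 39.9
```

Run:
```python
from h import *
st()
_,d=snap('side','side2.png');P=world('side',d)
q=reg(P,'lid',420,540,0,110,80,112); print(circ(q,34))
h=np.histogram(q[:,2],bins=np.arange(80,114,2));print(h[0])
print('jar',circ(reg(P,'j',420,540,0,110,38,52),40))
im=cv2.imread('pics/side2.png')[210:340,260:420];cv2.imwrite('pics/c2.png',cv2.resize(im,None,fx=4.5,fy=4.5,interpolation=2))
```

```text
t 13.05 tcp [475.4  55.6 114.2] [-1.7999e+02 -1.0000e-02  1.2363e+02] F [-0.2  0.6 -1.5] T [ 0.03 -0.04  0.04] gap 19.250283595656818 39.90570366382599 q [  0.5  -6.4 111.8   0.   74.7 -33.1]
lid 571 mean [467.5  73.7 100.6] pct [[442.6, 37.2, 81.1], [505.7, 91.4, 110.6]] rect [471.6  64.4] [66. 58.] 27.6
(array([476.7,  55.5]), 2.08)
[ 20  25  24  11  22  21  23  15  23  15  27  25  78 142  81  19]
j 243 mean [464.   79.4  47. ] pct [[437.2, 39.6, 38.6], [509.5, 96.9, 51.9]] rect [471.   67.9] [78.5 56.8] 24.8
jar (array([477.8,  55.3]), 1.39)
```

View pics/c2.png

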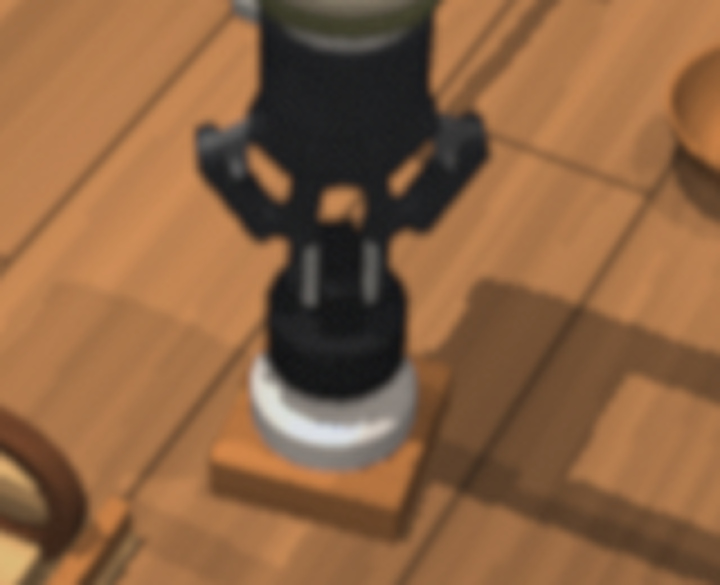

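Disc top reads about 107 mm, so the lid origin is roughly 20 mm below the rim. It seems to have dropped past the thread start by chance. I'll loosen the fingers and confirm.

Request:
apply_moves:
  rows:
    - [0,0,0,0,0,0]
    - [0,0,0,0,0,0]
    - [0,0,0,0,0,0]
    - [0,0,0,0,0,0]
    - [0,0,0,0,0,0]
  fingers: 24

```text
time: 13.72
tool_pos: [475.4, 55.6, 114.3]
tcp_rot: [-180.0, -0.0, 123.6]
ft_force: [0.0, -0.2, -0.1]
finger_gap: 24.1
grip_force: 0.0
```

```bash
cat >> h.py <<'E'
def lidz():
    _,d=snap('side');P=world('side',d)
    q=P[(abs(P[:,0]-476)<38)&(abs(P[:,1]-57)<38)&(P[:,2]>85)&(P[:,2]<116)]
    h,b=np.histogram(q[:,2],bins=np.arange(85,117,1));k=h.argmax();print('disc peak',b[k],h[max(0,k-3):k+4], 'lid rel', b[k]+.5-35-92)
E
python3 - <<'E'
from h import *
st();lidz();lidz()
E
```

```text
t 13.725 tcp [475.4  55.6 114.3] [-180.     -0.    123.63] F [ 0.  -0.2 -0.1] T [ 0.01 -0.01  0.02] gap 24.066957627545715 0.0 q [  0.5  -6.5 111.8  -0.   74.7 -33.1]
disc peak 106 [12 35 56 70 65 46 15] lid rel -20.5
disc peak 106 [16 30 50 72 64 45 17] lid rel -20.5
```

Request:
apply_moves:
  rows:
    - [0,0,0,0,0,0.15]
    - [0,0,0,0,0,0.15]
    - [0,0,0.5,0,0,0.15]
    - [0,0,0.6,0,0,0.15]
    - [0,0,0.6,0,0,0.15]

```text
time: 14.45
tool_pos: [475.4, 55.7, 112.5]
tcp_rot: [-180.0, -0.0, 80.4]
ft_force: [-1.3, 1.2, -0.1]
finger_gap: 24.1
grip_force: 0.3
```

Request:
apply_moves:
  rows:
    - [0,0,0.6,0,0,0.15]
    - [0,0,0.6,0,0,0.15]
    - [0,0,0.6,0,0,0.15]
    - [0,0,0.6,0,0,0.15]
    - [0,0,0,0,0,0]

```text
time: 15.08
tool_pos: [475.4, 55.6, 110.1]
tcp_rot: [-180.0, 0.0, 46.3]
ft_force: [-0.6, -0.2, 0.4]
finger_gap: 24.3
grip_force: 0.0
```

Run:
```python
from h import *
st();lidz()
```

```text
t 15.075 tcp [475.4  55.6 110.1] [-179.99    0.     46.33] F [-0.6 -0.2  0.4] T [0.01 0.02 0.01] gap 24.263124136152054 0.0 q [  0.5  -6.2 112.    0.   74.2  44.2]
disc peak 101 [30 25 40 83 50 40 23] lid rel -25.5
```

Working. I'll keep going: -25.5 now, target -31.

Request:
apply_moves:
  rows:
    - [0,0,0.6,0,0,0.15]
    - [0,0,0.6,0,0,0.15]
    - [0,0,0.6,0,0,0.15]
    - [0,0,0.6,0,0,0.15]
    - [0,0,0.6,0,0,0.15]

```text
time: 15.75
tool_pos: [475.5, 55.7, 107.2]
tcp_rot: [-180.0, -0.0, 3.2]
ft_force: [-0.6, -0.3, 0.2]
finger_gap: 24.0
grip_force: 0.3
```

Request:
apply_moves:
  rows:
    - [0,0,0.6,0,0,0.1]
    - [0,0,0.6,0,0,0.1]
    - [0,0,0,0,0,0.1]
    - [0,0,0,0,0,0.1]
    - [0,0,0,0,0,0]

```text
time: 16.38
tool_pos: [475.5, 55.6, 106.0]
tcp_rot: [-180.0, -0.0, -19.4]
ft_force: [-0.9, 0.2, -0.4]
finger_gap: 23.9
grip_force: 0.0
```

Run:
```python
from h import *
st();lidz()
```

```text
t 16.375 tcp [475.5  55.6 106. ] [-180.     -0.    -19.42] F [-0.9  0.2 -0.4] T [-0.01 -0.02  0.06] gap 23.892915810807068 0.0 q [  0.5  -5.9 112.2  -0.   73.7 110. ]
disc peak 97 [30 47 60 65 45 29 12] lid rel -29.5
```

Request:
apply_moves:
  rows:
    - [0,0,0.5,0,0,0.08]
    - [0,0,0,0,0,0.08]
    - [0,0,0,0,0,0.08]
    - [0,0,0,0,0,0.05]
    - [0,0,0,0,0,0]

```text
time: 17.05
tool_pos: [475.5, 55.6, 105.5]
tcp_rot: [180.0, -0.0, -36.0]
ft_force: [0.3, -0.2, 0.2]
finger_gap: 23.9
grip_force: 0.0
```

Run:
```python
from h import *
st();lidz()
```

```text
t 17.05 tcp [475.5  55.6 105.5] [180.    -0.   -36.03] F [ 0.3 -0.2  0.2] T [-0.02  0.01  0.05] gap 23.90885301536104 0.006457711890561768 q [  0.5  -5.9 112.2  -0.   73.6 126.6]
disc peak 95 [15 23 34 80 70 36 37] lid rel -31.5
```

Request:
apply_moves:
  rows:
    - [0,0,0,0,0,0.07]
    - [0,0,0,0,0,0.07]
    - [0,0,0,0,0,0.07]
    - [0,0,0,0,0,0.07]
    - [0,0,0,0,0,0.05]

```text
time: 17.73
tool_pos: [475.4, 55.6, 105.5]
tcp_rot: [-180.0, 0.0, -55.1]
ft_force: [0.5, -0.1, -0.4]
finger_gap: 24.1
grip_force: 0.3
```

Run:
```python
from h import *
st();lidz();lidz()
```

```text
t 17.725 tcp [475.4  55.6 105.5] [-180.      0.    -55.07] F [ 0.5 -0.1 -0.4] T [-0.02  0.04 -0.02] gap 24.14683232398854 0.2693314333737362 q [  0.5  -5.9 112.2   0.   73.6 145.6]
disc peak 94 [21 22 51 70 63 45 23] lid rel -32.5
disc peak 94 [21 27 58 70 63 41 18] lid rel -32.5
```

Request:
apply_moves:
  rows:
    - [0,0,0,0,0,0]
    - [0,0,0,0,0,0]
    - [0,0,0,0,0,0]
    - [0,0,0,0,0,0.03]
    - [0,0,0,0,0,0.03]
  fingers: 10
  grip_force: 20

```text
time: 18.45
tool_pos: [475.6, 55.7, 105.6]
tcp_rot: [-180.0, -0.0, -58.7]
ft_force: [0.7, 0.2, 0.7]
finger_gap: 19.8
grip_force: 21.7
```

Run:
```python
from h import *
st();lidz();st();lidz();st()
```

```text
t 18.45 tcp [475.6  55.7 105.6] [-1.7999e+02 -1.0000e-02 -5.8690e+01] F [0.7 0.2 0.7] T [ 0.05 -0.2   0.02] gap 19.78216488303864 21.697837114334106 q [  0.5  -5.9 112.2   0.   73.6 149.2]
disc peak 94 [24 45 60 62 56 52 13] lid rel -32.5
t 18.5 tcp [475.5  55.7 105.6] [-179.99   -0.    -58.77] F [0.3 0.1 0. ] T [-0.05 -0.05 -0.03] gap 19.981088009829726 21.701393723487854 q [  0.5  -5.9 112.2   0.   73.6 149.3]
disc peak 94 [23 40 69 70 66 36 12] lid rel -32.5
t 18.55 tcp [475.5  55.6 105.6] [-1.800e+02 -1.000e-02 -5.864e+01] F [0.2 0.2 0.9] T [ 0.01 -0.07 -0.02] gap 19.431741940379677 21.70411616563797 q [  0.5  -5.9 112.2  -0.   73.6 149.2]
```

Request:
apply_moves:
  rows:
    - [0,0,0,0,0,0]
    - [0,0,0,0,0,0]
    - [0,0,-10,0,0,0]
    - [0,0,-20,0,0,0]
    - [0,0,-15,0,0,0]
  fingers: 60

```text
time: 19.18
tool_pos: [475.9, 55.7, 152.0]
tcp_rot: [-179.9, -0.0, -58.6]
ft_force: [0.1, -0.4, -0.0]
finger_gap: 60.3
grip_force: 0.0
```

Request:
apply_moves:
  rows:
    - [0,0,0,0,0,-0.185]
    - [0,0,0,0,0,-0.185]
    - [0,0,0,0,0,-0.185]
    - [0,0,0,0,0,-0.185]
    - [0,0,0,0,0,-0.185]

```text
time: 19.8
tool_pos: [475.6, 55.6, 151.2]
tcp_rot: [-180.0, -0.0, -5.2]
ft_force: [0.2, -0.1, -0.7]
finger_gap: 59.6
grip_force: 0.0
```

Request:
apply_moves:
  rows:
    - [0,0,0,0,0,-0.185]
    - [0,0,0,0,0,-0.185]
    - [0,0,0,0,0,-0.185]
    - [0,0,0,0,0,-0.185]
    - [0,0,0,0,0,-0.185]

```text
time: 20.42
tool_pos: [475.7, 55.6, 151.2]
tcp_rot: [180.0, -0.0, 47.8]
ft_force: [0.0, 0.6, -0.3]
finger_gap: 59.9
grip_force: 0.0
```

Request:
apply_moves:
  rows:
    - [0,0,0,0,0,-0.185]
    - [0,0,0,0,0,-0.185]
    - [0,0,0,0,0,-0.185]
    - [0,0,0,0,0,-0.185]
    - [0,0,0,0,0,-0.185]

```text
time: 21.05
tool_pos: [475.6, 55.6, 151.2]
tcp_rot: [180.0, 0.0, 100.8]
ft_force: [-0.3, 0.4, -0.1]
finger_gap: 60.2
grip_force: 0.0
```

Request:
apply_moves:
  rows:
    - [0,0,10,0,0,-0.185]
    - [0,0,15,0,0,-0.185]
    - [0,0,15,0,0,0]
    - [0,0,5,0,0,0]
    - [0,0,0,0,0,0]

```text
time: 21.68
tool_pos: [475.2, 55.6, 105.3]
tcp_rot: [-180.0, -0.0, 121.5]
ft_force: [-0.2, 0.5, 0.5]
finger_gap: 60.0
grip_force: 0.0
```

Request:
apply_moves:
  rows:
    - [0,0,0,0,0,0]
    - [0,0,0,0,0,0]
    - [0,0,0,0,0,0]
    - [0,0,0,0,0,0]
    - [0,0,0,0,0,0]
  fingers: 10

```text
time: 22.3
tool_pos: [475.8, 55.6, 106.1]
tcp_rot: [180.0, 0.0, 121.6]
ft_force: [-1.2, 0.6, 6.6]
finger_gap: 19.8
grip_force: 22.9
```

Run:
```python
from h import *
st();lidz();st();lidz();st()
```

```text
t 22.3 tcp [475.8  55.6 106.1] [1.7995e+02 3.0000e-02 1.2162e+02] F [-1.2  0.6  6.6] T [-0.03  0.11  0.01] gap 19.77172017897846 22.935283184051514 q [  0.5  -5.9 112.2  -0.   73.7 -31.1]
disc peak 94 [28 33 66 75 61 39 12] lid rel -32.5
t 22.35 tcp [475.9  55.6 106.1] [1.7995e+02 3.0000e-02 1.2162e+02] F [-0.   0.2  5.6] T [-0.03  0.17  0.02] gap 19.694061365603293 22.936002016067505 q [  0.5  -5.9 112.2  -0.   73.7 -31.1]
disc peak 95 [35 53 69 71 48 11  8] lid rel -31.5
t 22.4 tcp [475.8  55.6 106.1] [1.7995e+02 3.0000e-02 1.2162e+02] F [-0.9  0.2  6.2] T [-0.03  0.16 -0.  ] gap 19.529634884756565 22.934297919273376 q [  0.5  -5.9 112.2   0.   73.7 -31.1]
```

Request:
apply_moves:
  rows:
    - [0,0,-1,0,0,0]
    - [0,0,0,0,0,0.1]
    - [0,0,0,0,0,0.1]
    - [0,0,0,0,0,0.1]
    - [0,0,0,0,0,0.03]
  fingers: 22.5

```text
time: 23.02
tool_pos: [475.2, 55.8, 106.2]
tcp_rot: [-180.0, -0.0, 102.7]
ft_force: [-0.1, 1.1, 0.2]
finger_gap: 22.3
grip_force: 1.7
```

Run:
```python
from h import *
st();lidz();st();lidz();st()
```

```text
t 23.025 tcp [475.2  55.8 106.2] [-1.7997e+02 -2.0000e-02  1.0268e+02] F [-0.1  1.1  0.2] T [0.22 0.04 0.07] gap 22.29030141219705 1.6519101132871583 q [  0.5  -5.9 112.2   0.   73.8 -12.1]
disc peak 94 [21 46 56 75 68 39 10] lid rel -32.5
t 23.075 tcp [475.2  55.8 106.2] [-1.7997e+02 -2.0000e-02  1.0265e+02] F [-0.7  0.9 -0.4] T [ 0.16 -0.01  0.08] gap 22.473389420690697 1.3248040684266016 q [  0.5  -5.9 112.2   0.   73.8 -12.1]
disc peak 94 [13 47 52 90 57 33 17] lid rel -32.5
t 23.125 tcp [475.2  55.8 106.2] [-1.7997e+02 -2.0000e-02  1.0278e+02] F [-0.   0.8 -0.5] T [ 0.18  0.02 -0.01] gap 22.47747314349716 0.9382456366438419 q [  0.5  -5.9 112.2   0.   73.8 -12.2]
```

Request:
apply_moves:
  rows:
    - [0,0,0,0,0,0.05]
    - [0,0,0,0,0,0.05]
    - [0,0,0,0,0,0.05]
    - [0,0,0,0,0,0.0]
    - [0,0,0,0,0,0]

```text
time: 23.75
tool_pos: [475.2, 56.1, 106.3]
tcp_rot: [-180.0, -0.0, 94.2]
ft_force: [-0.6, 3.8, -0.8]
finger_gap: 22.3
grip_force: 7.2
```

Run:
```python
from h import *
st();lidz();st();lidz();st()
_,d=snap('side','side3.png');P=world('side',d)
reg(P,'bar',430,520,10,100,112,123)
```

```text
t 23.75 tcp [475.2  56.1 106.3] [-1.7998e+02 -4.0000e-02  9.4240e+01] F [-0.6  3.8 -0.8] T [0.74 0.   0.25] gap 22.26292143204738 7.179409295786172 q [  0.6  -5.9 112.2   0.   73.8  -3.7]
disc peak 94 [20 36 66 75 63 37 15] lid rel -32.5
t 23.8 tcp [475.2  56.1 106.3] [-1.7998e+02 -4.0000e-02  9.4220e+01] F [-0.2  5.5 -2.1] T [ 0.81 -0.02  0.19] gap 22.413378332073666 7.303051378112286 q [  0.6  -5.9 112.2   0.   73.8  -3.7]
disc peak 94 [19 37 66 68 68 36 12] lid rel -32.5
t 23.85 tcp [475.2  56.  106.3] [-1.7998e+02 -4.0000e-02  9.4200e+01] F [ 0.3  6.1 -2.6] T [ 0.85 -0.    0.27] gap 22.307398227281375 7.408139803446829 q [  0.6  -5.9 112.2   0.   73.8  -3.7]
bar 119 mean [473.7  67.7 118.6] pct [[451.5, 38.1, 112.2], [498.9, 81.5, 122.9]] rect [475.7  61.2] [39.8 43.8] 62.1
```

Request:
apply_moves:
  rows:
    - [0,0,0,0,0,-0.1]
    - [0,0,0,0,0,0]
    - [0,0,0,0,0,0]
    - [0,0,-30,0,0,0]
    - [0,0,-40,0,0,0]
  fingers: 36

```text
time: 24.52
tool_pos: [474.4, 55.4, 176.1]
tcp_rot: [-179.8, -0.0, 99.8]
ft_force: [-0.1, 0.1, 0.5]
finger_gap: 36.0
grip_force: 0.0
```

Request:
apply_moves:
  rows:
    - [0,0,-35,0,0,0.186]
    - [0,0,-15,0,0,0.186]
    - [0,0,0,0,0,0.186]
    - [0,0,0,0,0,0.186]
    - [0,0,0,0,0,0.186]

```text
time: 25.15
tool_pos: [475.5, 55.4, 226.6]
tcp_rot: [180.0, 0.0, 46.1]
ft_force: [-0.2, -0.7, 0.2]
finger_gap: 36.0
grip_force: 0.0
```

Request:
apply_moves:
  rows:
    - [0,0,0,0,0,0.186]
    - [0,0,0,0,0,0.186]
    - [0,0,0,0,0,0.186]
    - [0,0,0,0,0,0.186]
    - [0,0,0,0,0,0]

```text
time: 25.78
tool_pos: [475.4, 55.5, 226.5]
tcp_rot: [180.0, -0.0, 3.9]
ft_force: [0.5, 0.3, -0.1]
finger_gap: 35.8
grip_force: 0.0
```

Run:
```python
from h import *
st()
for n in('side','top'):
    _,d=snap(n,n+'4.png');P=world(n,d)
    reg(P,n+' liddisc',430,520,10,100,90,102);reg(P,n+' lidbar',430,520,10,100,114,130)
    for y in(190,301,354): reg(P,n+' b%d'%y,500,650,y-14,y+14,90,112)
    reg(P,n+' rod',500,620,-330,-100,172,200)
go(574,354,200,2.8)
```

```text
t 25.775 tcp [475.4  55.5 226.5] [179.99  -0.     3.94] F [ 0.5  0.3 -0.1] T [0.05 0.06 0.01] gap 35.77942602906367 0.0 q [  0.5 -11.5 104.3  -0.   87.2  86.6]
side liddisc 418 mean [472.1  61.8  94.7] pct [[444.2, 27.6, 90.6], [506.9, 88.8, 99.4]] rect [475.1  58.2] [66.5 64.5] 20.5
side lidbar 218 mean [474.5  59.7 123.1] pct [[463.1, 33.2, 114.5], [487.0, 81.4, 127.3]] rect [475.8  56.7] [20.3 51.8] 9.7
side b190 242 mean [578.7 193.5  97. ] pct [[551.5, 183.6, 90.2], [609.2, 201.3, 104.0]] rect [581.7 192.3] [64.9 18.8] 1.6
side b301 280 mean [571.5 304.2  97.5] pct [[544.7, 295.0, 90.3], [601.8, 311.9, 103.5]] rect [573.7 302.8] [65.7 18. ] 4.3
side b354 313 mean [570.2 357.7  97.2] pct [[543.3, 348.3, 90.5], [601.4, 365.0, 103.5]] rect [572.4 356.4] [66.3 18.6] 3.1
side rod 207 mean [ 550.4 -265.   182.7] pct [[543.9, -326.6, 176.2], [558.5, -200.9, 187.7]] rect [ 552.6 -263. ] [133.2  15.4] 87.2
top liddisc 48 mean [448.7  47.8  95.1] pct [[444.1, 32.8, 90.9], [452.5, 62.4, 100.0]] rect [448.9  47.7] [ 7.6 34.2] 10.3
top lidbar 0
top b190 6 mean [614.7 189.7  91.4] pct [[614.5, 183.6, 90.2], [614.9, 195.7, 92.2]] rect [614.7 189.7] [ 0.4 12.5] 0.3
top b301 238 mean [575.7 299.1  98.3] pct [[546.7, 291.1, 90.4], [606.4, 307.6, 105.3]] rect [576.6 299.5] [64.5 16.8] 3.0
top b354 244 mean [573.9 352.4  98.3] pct [[544.7, 344.6, 90.5], [606.4, 361.5, 105.1]] rect [574.4 353.5] [68.8 18.1] 4.1
top rod 746 mean [ 554.9 -225.2  185.5] pct [[546.4, -325.7, 179.5], [563.7, -125.0, 190.7]] rect [ 555.5 -225.6] [209.1  14.6] 87.5
delta tool [ 119.9 -290.5   26.5] rot [ 0.    -0.     0.024]
```

Request:
apply_moves:
  rows:
    - [20,-48.7,0,0,0,0.02]
    - [20,-48.7,0,0,0,0]
    - [20,-48.7,0,0,0,0]
    - [20,-48.7,0,0,0,0]
    - [20,-48.7,0,0,0,0]

```text
time: 26.5
tool_pos: [562.9, 305.7, 226.4]
tcp_rot: [180.0, -0.0, 3.0]
ft_force: [0.4, -0.2, 0.6]
finger_gap: 35.8
grip_force: 0.0
```

Request:
apply_moves:
  rows:
    - [20,-48.7,0,0,0,0]
    - [0,0,20,0,0,0]
    - [0,0,40,0,0,0]
    - [0,0,30,0,0,0]
    - [0,0,0,0,0,0]

```text
time: 27.12
tool_pos: [577.6, 351.6, 132.2]
tcp_rot: [179.8, 0.4, 2.9]
ft_force: [-0.0, 0.8, -0.3]
finger_gap: 36.0
grip_force: 0.0
```

Run:
```python
from h import *
st();go(573.5,354.8,91.5,2.8)
_,d=snap('side');P=world('side',d)
reg(P,'fing',520,630,300,400,138,165)
```

```text
t 27.125 tcp [577.6 351.6 132.2] [179.81   0.39   2.87] F [-0.   0.8 -0.3] T [0.03 0.05 0.02] gap 35.9620694164798 0.0 q [ 27.   23.   77.5  -0.   80.  114.1]
delta tool [-3.6 -3.5 40.7] rot [0.003 0.007 0.001]
fing 220 mean [574.2 352.9 151.9] pct [[566.3, 321.8, 139.6], [589.2, 384.2, 164.4]] rect [575.3 353.2] [23.6 64.5] 10.7
```

Request:
apply_moves:
  rows:
    - [0,0,0,0,0,0]
    - [0,0,0,0,0,0]
    - [-2,-3,10,0,0,0]
    - [0,0,10,0,0,0]
    - [0,0,0,0,0,0]

```text
time: 27.8
tool_pos: [576.7, 356.1, 114.4]
tcp_rot: [179.9, 0.2, 2.8]
ft_force: [-0.3, -0.3, 0.6]
finger_gap: 36.1
grip_force: 0.0
```

Run:
```python
from h import *
st();go(573.5,354.8,91.5,2.8)
```

```text
t 27.8 tcp [576.7 356.1 114.4] [1.7992e+02 1.7000e-01 2.8100e+00] F [-0.3 -0.3  0.6] T [ 0.    0.01 -0.07] gap 36.12914146530032 0.0 q [ 27.4  23.8  78.3  -0.   78.  114.6]
delta tool [-3.2  1.1 22.9] rot [0.001 0.003 0.   ]
```

Request:
apply_moves:
  rows:
    - [-2,1,8,0,0,0]
    - [0,0,8,0,0,0]
    - [0,0,5,0,0,0]
    - [0,0,1,0,0,0]
    - [0,0,0,0,0,0]

```text
time: 28.42
tool_pos: [576.0, 355.5, 94.6]
tcp_rot: [-180.0, -0.0, 2.8]
ft_force: [-0.2, 0.4, 0.6]
finger_gap: 35.9
grip_force: 0.0
```

Request:
apply_moves:
  rows:
    - [0,0,0,0,0,0]
    - [0,0,0,0,0,0]
    - [0,0,0,0,0,0]
    - [0,0,0,0,0,0]
    - [0,0,0,0,0,0]
  fingers: 5
  grip_force: 25

```text
time: 29.05
tool_pos: [576.3, 355.6, 95.0]
tcp_rot: [-180.0, -0.0, 2.8]
ft_force: [0.6, -0.3, 4.2]
finger_gap: 15.2
grip_force: 26.4
```

Request:
apply_moves:
  rows:
    - [0,0,-4,0,0,0]
    - [0,0,-10,0,0,0]
    - [0,0,-20,0,0,0]
    - [0,0,-30,0,0,0]
    - [0,0,-30,0,0,0]
  grip_force: 40

```text
time: 29.68
tool_pos: [576.1, 355.6, 191.0]
tcp_rot: [-180.0, -0.1, 2.8]
ft_force: [0.4, 0.1, -0.2]
finger_gap: 14.3
grip_force: 41.6
```

Request:
apply_moves:
  rows:
    - [0,0,-26,0,0,0]
    - [0,0,0,0,0,0.03]
    - [0,0,0,0,0,0.03]
    - [0,0,0,0,0,0.03]
    - [0,0,0,0,0,0]

```text
time: 30.3
tool_pos: [575.4, 355.2, 213.0]
tcp_rot: [179.9, 0.1, -2.4]
ft_force: [1.0, -0.8, 0.2]
finger_gap: 14.9
grip_force: 41.6
```

Run:
```python
from h import *
st();go(557,-50,220,-2.4)
_,d=snap('side','side5.png');P=world('side',d)
q=reg(P,'ring',500,650,325,400,120,200)
```

```text
t 30.3 tcp [575.4 355.2 213. ] [ 1.7994e+02  1.1000e-01 -2.4000e+00] F [ 1.  -0.8  0.2] T [-0.03  0.03  0.05] gap 14.909324470042746 41.64961669772481 q [ 27.3  19.8  72.9   0.   87.4 119.7]
delta tool [ -1.4 405.6  -6.5] rot [0.001 0.002 0.   ]
ring 733 mean [569.9 359.5 160.7] pct [[526.5, 348.8, 132.9], [614.6, 366.0, 197.9]] rect [572.2 356.2] [18.3 94.3] 87.1
```

View pics/side5.png

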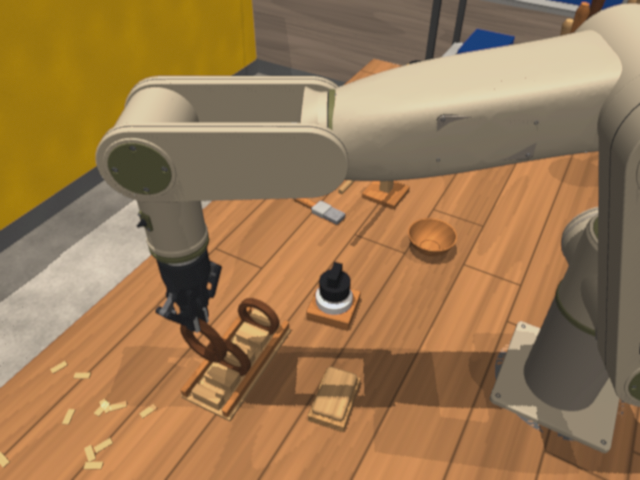

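Request:
apply_moves:
  rows:
    - [4,20,-6,0,0,0]
    - [0,46,0,0,0,0]
    - [0,46,0,0,0,0]
    - [0,46,0,0,0,0]
    - [0,46,0,0,0,0]

```text
time: 30.98
tool_pos: [571.4, 148.8, 221.0]
tcp_rot: [180.0, -0.0, -2.4]
ft_force: [0.4, -1.0, -0.6]
finger_gap: 14.3
grip_force: 41.6
```

Request:
apply_moves:
  rows:
    - [0,46,0,0,0,0]
    - [0,46,0,0,0,0]
    - [0,46,0,0,0,0]
    - [0,40,0,0,0,0]
    - [0,20,0,0,0,0]

```text
time: 31.6
tool_pos: [562.9, -49.3, 221.0]
tcp_rot: [180.0, -0.0, -2.5]
ft_force: [0.6, -0.3, 0.3]
finger_gap: 14.5
grip_force: 41.6
```

Run:
```python
from h import *
st();go(550.4,-297,219,-2.4)
for n in('side','top'):
    _,d=snap(n);P=world(n,d)
    q=reg(P,n+'ring',490,620,-80,-10,125,205)
    q=reg(P,n+' rod',500,620,-330,-100,172,194)
    if len(q)>20:
      l=np.polyfit(q[:,1],q[:,0],1);print(l,'x@-50',np.polyval(l,-50))
```

```text
t 31.6 tcp [562.9 -49.3 221. ] [ 1.7997e+02 -3.0000e-02 -2.5000e+00] F [ 0.6 -0.3  0.3] T [-0.02 -0.04 -0.01] gap 14.54524280994942 41.64319637952303 q [-10.2   2.3  91.8  -0.   85.9  82.3]
delta tool [ -1.7 248.1   2.1] rot [ 0.001 -0.001 -0.002]
sidering 514 mean [560.  -43.7 166.6] pct [[514.7, -56.8, 137.7], [604.0, -37.2, 202.8]] rect [559.4 -47.7] [22.3 94. ] 87.5
side rod 375 mean [ 552.6 -215.1  182.8] pct [[544.5, -324.2, 174.8], [562.5, -119.5, 187.4]] rect [ 554.7 -223. ] [212.8  17.1] 88.1
[4.10360521e-02 5.61462276e+02] x@-50 559.4104733895226
topring 52 mean [524.2 -47.7 184.9] pct [[515.4, -57.1, 141.0], [553.6, -42.0, 204.4]] rect [535.4 -50.7] [16.  40.6] 86.9
top rod 595 mean [ 554.1 -245.6  185.6] pct [[545.6, -326.8, 179.3], [563.3, -124.6, 190.8]] rect [ 555.4 -225.8] [208.6  14.4] 87.8
[4.36076937e-02 5.64768203e+02] x@-50 562.5878179836448
```

Request:
apply_moves:
  rows:
    - [0,25,0,0,0,0]
    - [0,30,0,0,0,0]
    - [0,30,0,0,0,0]
    - [0,30,0,0,0,0]
    - [0,30,0,0,0,0]

```text
time: 32.33
tool_pos: [557.7, -190.9, 220.6]
tcp_rot: [-180.0, -0.0, -2.3]
ft_force: [0.0, 0.6, 0.5]
finger_gap: 14.7
grip_force: 41.6
```

Request:
apply_moves:
  rows:
    - [0,30,0,0,0,0]
    - [0,30,0,0,0,0]
    - [0,30,0,0,0,0]
    - [0,12,0,0,0,0]
    - [0,0,0,0,0,0]

```text
time: 32.95
tool_pos: [553.4, -292.7, 220.4]
tcp_rot: [-180.0, 0.0, -2.4]
ft_force: [0.2, -0.0, -1.4]
finger_gap: 14.2
grip_force: 41.6
```

Request:
apply_moves:
  rows:
    - [0,0,10,0,0,0]
    - [0,0,7,0,0,0]
    - [0,0,3,0,0,0]
    - [0,0,1,0,0,0]
    - [0,0,0,0,0,0]

```text
time: 33.58
tool_pos: [553.3, -293.1, 199.6]
tcp_rot: [180.0, -0.0, -2.4]
ft_force: [-0.1, 0.2, -0.4]
finger_gap: 14.6
grip_force: 41.6
```

Run:
```python
from h import *
st()
_,d=snap('side','side6.png');P=world('side',d)
q=reg(P,'ring',480,630,-330,-260,90,170)
im=cv2.imread('pics/side6.png')[80:280,300:500];cv2.imwrite('pics/c6.png',cv2.resize(im,None,fx=3,fy=3,interpolation=2))
```

```text
t 33.575 tcp [ 553.3 -293.1  199.6] [ 1.80e+02 -1.00e-02 -2.35e+00] F [-0.1  0.2 -0.4] T [ 0.01 -0.05  0.03] gap 14.643745542620664 41.649359207468706 q [-32.6  12.4  83.1   0.   84.5  59.8]
ring 304 mean [ 547.4 -286.5  140.3] pct [[505.3, -298.2, 116.1], [594.9, -279.4, 169.4]] rect [ 550.2 -290.1] [22.9 94.1] 87.0
```

View pics/c6.png

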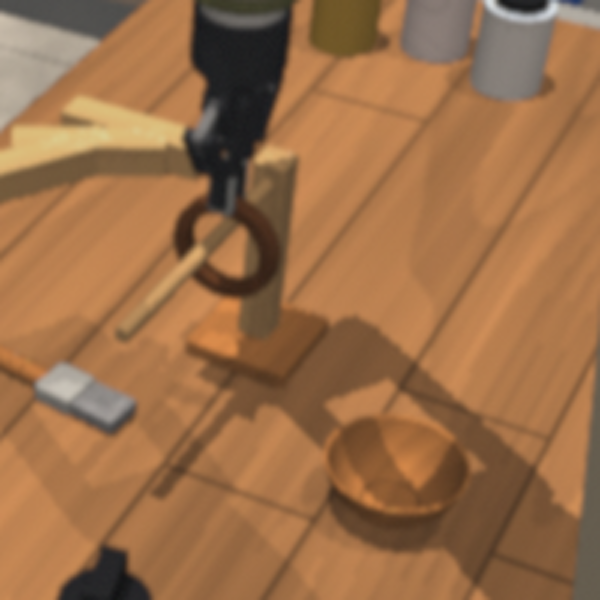

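The rod passes through the ring in the crop, with the ring around (228,245). I'll lower to contact and release.

Request:
apply_moves:
  rows:
    - [0,0,2,0,0,0]
    - [0,0,2,0,0,0]
    - [0,0,1,0,0,0]
    - [0,0,0.5,0,0,0]
    - [0,0,0,0,0,0]

```text
time: 34.25
tool_pos: [553.2, -293.1, 193.9]
tcp_rot: [-180.0, 0.0, -2.4]
ft_force: [0.4, -0.3, -0.8]
finger_gap: 14.4
grip_force: 41.6
```

Request:
apply_moves:
  rows:
    - [0,0,0.5,0,0,0]
    - [0,0,0.5,0,0,0]
    - [0,0,0,0,0,0]
    - [0,0,0,0,0,0]
    - [0,0,0,0,0,0]

```text
time: 34.88
tool_pos: [553.2, -293.1, 193.0]
tcp_rot: [-180.0, -0.0, -2.4]
ft_force: [0.3, 0.4, -1.0]
finger_gap: 14.5
grip_force: 41.7
```

Request:
apply_moves:
  rows:
    - [0,0,0.5,0,0,0]
    - [0,0,0.5,0,0,0]
    - [0,0,0.5,0,0,0]
    - [0,0,0,0,0,0]
    - [0,0,0,0,0,0]

```text
time: 35.5
tool_pos: [553.4, -293.2, 192.7]
tcp_rot: [180.0, -0.0, -2.4]
ft_force: [-3.8, 2.8, 6.0]
finger_gap: 14.5
grip_force: 42.5
```

Request:
apply_moves:
  rows:
    - [0,0,0,0,0,0]
    - [0,0,0,0,0,0]
    - [0,0,0,0,0,0]
    - [0,0,0,0,0,0]
    - [0,0,0,0,0,0]
  fingers: 34

```text
time: 36.12
tool_pos: [553.2, -293.1, 191.4]
tcp_rot: [-180.0, 0.0, -2.4]
ft_force: [-0.1, -1.0, 0.1]
finger_gap: 34.0
grip_force: 0.0
```

Request:
apply_moves:
  rows:
    - [0,0,-5,0,0,0]
    - [0,0,-15,0,0,0]
    - [0,0,-20,0,0,0]
    - [0,0,-10,0,0,0]
    - [0,0,0,0,0,0]

```text
time: 36.75
tool_pos: [554.0, -293.6, 243.5]
tcp_rot: [179.9, -0.2, -2.4]
ft_force: [-1.2, -0.5, 0.5]
finger_gap: 34.3
grip_force: 0.0
```

```bash
cat >> h.py <<'E'
def status():
    _,d=snap('side');P=world('side',d)
    q=P[(abs(P[:,0]-555)<60)&(P[:,1]>-345)&(P[:,1]<-100)&(P[:,2]>95)&(P[:,2]<172)]
    h,b=np.histogram(q[:,1],bins=np.arange(-345,-95,5));print('rings on bar',[(int(y),int(c)) for y,c in zip(b,h) if c>8], 'z',np.percentile(q[:,2],1).round(1),'x',np.percentile(q[:,0],[2,98]).round(1))
    for y in(190,301,354): reg(P,' b%d'%y,500,650,y-14,y+14,85,112)
    reg(P,'lidbar',430,520,10,100,114,130)
E
python3 - <<'E'
from h import *
st();status();go(575,301,220,2.8)
E
```

```text
t 36.75 tcp [ 554.  -293.6  243.5] [ 1.7991e+02 -1.6000e-01 -2.3600e+00] F [-1.2 -0.5  0.5] T [ 0.01 -0.03  0.02] gap 34.34092362035739 0.0 q [-32.6  11.2  79.9   0.   88.8  59.8]
rings on bar [(-300, 28), (-295, 43), (-290, 113), (-285, 147)] z 106.4 x [506.  596.1]
 b190 300 mean [576.5 193.8  95.3] pct [[546.6, 183.3, 85.8], [612.1, 201.2, 103.1]] rect [578.8 191.8] [73.7 19.2] 2.4
 b301 351 mean [570.5 304.5  95.6] pct [[539.6, 294.3, 85.8], [606.9, 311.9, 103.5]] rect [574.1 303.1] [71.6 18.4] 1.2
 b354 0
lidbar 211 mean [474.9  59.4 123. ] pct [[463.4, 32.4, 115.5], [487.6, 82.4, 127.3]] rect [476.1  56.5] [20.3 52.7] 11.9
delta tool [  -3.  -594.7   21.8] rot [ 0.001 -0.001 -0.09 ]
```

Request:
apply_moves:
  rows:
    - [0,-30,0,0,0,0]
    - [0,-50,0,0,0,0]
    - [0,-50,0,0,0,0]
    - [0,-50,0,0,0,0]
    - [0,-50,0,0,0,0]

```text
time: 37.42
tool_pos: [562.1, -61.7, 240.5]
tcp_rot: [-180.0, 0.1, -2.4]
ft_force: [-0.0, -0.5, 0.2]
finger_gap: 33.7
grip_force: 0.0
```

Request:
apply_moves:
  rows:
    - [0,-55,0,0,0,0]
    - [0,-55,0,0,0,0]
    - [0,-55,0,0,0,0]
    - [0,-55,0,0,0,0]
    - [0,-55,0,0,0,0]

```text
time: 38.05
tool_pos: [573.4, 213.1, 240.5]
tcp_rot: [180.0, 0.1, -2.4]
ft_force: [0.5, -0.3, 0.6]
finger_gap: 34.0
grip_force: 0.0
```

Request:
apply_moves:
  rows:
    - [0,-50,0,0,0,0]
    - [0,-40,0,0,0,0]
    - [0,0,20,0,0,-0.045]
    - [0,0,25,0,0,-0.045]
    - [0,0,0,0,0,0]

```text
time: 38.67
tool_pos: [575.6, 300.7, 192.6]
tcp_rot: [179.9, 0.4, 2.8]
ft_force: [0.0, 0.1, -0.4]
finger_gap: 34.0
grip_force: 0.0
```

Run:
```python
from h import *
st();go(575,301,94,2.8)
```

```text
t 38.675 tcp [575.6 300.7 192.6] [179.87   0.36   2.8 ] F [ 0.   0.1 -0.4] T [ 0.   -0.01 -0.01] gap 33.95952590158333 0.0 q [ 23.1  16.5  79.    0.   84.9 110.3]
delta tool [ 0.  -0.6 98.6] rot [ 0.002  0.006 -0.   ]
```

Request:
apply_moves:
  rows:
    - [0,0,20,0,0,0]
    - [0,0,30,0,0,0]
    - [0,0,15,0,0,0]
    - [0,0,0,0,0,0]
    - [0,0,0,0,0,0]

```text
time: 39.3
tool_pos: [578.5, 301.6, 132.8]
tcp_rot: [-180.0, -0.1, 2.8]
ft_force: [0.4, -0.1, 0.9]
finger_gap: 33.8
grip_force: 0.0
```

Run:
```python
from h import *
st();go(575,301,94,2.8)
```

```text
t 39.3 tcp [578.5 301.6 132.8] [-1.7996e+02 -1.0000e-01  2.7800e+00] F [ 0.4 -0.1  0.9] T [0.08 0.05 0.06] gap 33.84088719800257 0.0 q [ 23.   18.9  82.5   0.   78.5 110.3]
delta tool [-3.6  0.5 38.8] rot [-0.001 -0.002 -0.   ]
```

Request:
apply_moves:
  rows:
    - [-2.5,0,12,0,0,0]
    - [0,0,15,0,0,0]
    - [0,0,8,0,0,0]
    - [0,0,2.5,0,0,0]
    - [0,0,0,0,0,0]

```text
time: 39.92
tool_pos: [575.2, 301.2, 93.8]
tcp_rot: [180.0, 0.0, 2.8]
ft_force: [-0.7, -0.4, -0.7]
finger_gap: 34.0
grip_force: 0.0
```

Request:
apply_moves:
  rows:
    - [0,0,0,0,0,0]
    - [0,0,0,0,0,0]
    - [0,0,0,0,0,0]
    - [0,0,0,0,0,0]
    - [0,0,0,0,0,0]
  fingers: 5
  grip_force: 40

```text
time: 40.55
tool_pos: [575.7, 301.5, 94.7]
tcp_rot: [-180.0, -0.1, 2.8]
ft_force: [-0.7, 0.8, 5.1]
finger_gap: 14.3
grip_force: 40.5
```

Request:
apply_moves:
  rows:
    - [0,0,-4,0,0,0]
    - [0,0,-10,0,0,0]
    - [0,0,-20,0,0,0]
    - [0,0,-30,0,0,0]
    - [0,0,-30,0,0,0]

```text
time: 41.18
tool_pos: [575.4, 301.3, 190.4]
tcp_rot: [-180.0, -0.1, 2.8]
ft_force: [0.7, -0.6, 0.5]
finger_gap: 14.9
grip_force: 39.9
```

Request:
apply_moves:
  rows:
    - [0,0,-30,0,0,0]
    - [0,0,0,0,0,0.03]
    - [0,0,0,0,0,0.03]
    - [0,0,0,0,0,0.03]
    - [0,0,0,0,0,0]

```text
time: 41.8
tool_pos: [574.7, 301.0, 216.7]
tcp_rot: [179.9, 0.1, -2.4]
ft_force: [0.1, -0.8, -0.1]
finger_gap: 14.5
grip_force: 39.8
```

Run:
```python
from h import *
st();go(562.5,-50,220,-2.4)
_,d=snap('side');P=world('side',d)
q=reg(P,'ring',500,650,275,330,120,200)
```

```text
t 41.8 tcp [574.7 301.  216.7] [ 1.7995e+02  1.1000e-01 -2.3900e+00] F [ 0.1 -0.8 -0.1] T [-0.02  0.03  0.01] gap 14.510257854194807 39.84505243599415 q [ 23.1  15.5  77.7   0.   86.9 115.5]
delta tool [  2.5 351.2  -3. ] rot [0.001 0.002 0.   ]
ring 689 mean [572.4 305.5 163.1] pct [[527.9, 294.6, 135.7], [616.3, 312.1, 199.0]] rect [573.  302.4] [18.2 94.2] 87.5
```

Request:
apply_moves:
  rows:
    - [2,20,-3,0,0,0]
    - [0,45,0,0,0,0]
    - [0,50,0,0,0,0]
    - [0,50,0,0,0,0]
    - [0,50,0,0,0,0]

```text
time: 42.48
tool_pos: [568.0, 83.7, 221.2]
tcp_rot: [180.0, -0.0, -2.4]
ft_force: [0.2, -0.3, -0.6]
finger_gap: 14.1
grip_force: 39.8
```

Request:
apply_moves:
  rows:
    - [0,50,0,0,0,0]
    - [0,40,0,0,0,0]
    - [0,30,0,0,0,0]
    - [0,15,0,0,0,0]
    - [0,0,0,0,0,0]

```text
time: 43.1
tool_pos: [562.6, -49.4, 221.1]
tcp_rot: [-180.0, -0.0, -2.5]
ft_force: [-0.3, 0.2, 0.4]
finger_gap: 14.7
grip_force: 39.8
```

Run:
```python
from h import *
st();go(554,-230,219,-2.4)
_,d=snap('side');P=world('side',d)
q=reg(P,'ring',490,620,-80,-10,125,205)
```

```text
t 43.1 tcp [562.6 -49.4 221.1] [-1.80e+02 -1.00e-02 -2.46e+00] F [-0.3  0.2  0.4] T [ 0.03  0.   -0.07] gap 14.699919870782228 39.83649630099535 q [-10.2   2.3  91.8   0.   85.9  82.2]
delta tool [ -0.9 180.8   2.1] rot [-0.    -0.    -0.001]
ring 533 mean [561.2 -43.6 168.3] pct [[516.0, -55.9, 139.2], [605.5, -37.0, 203.6]] rect [561.8 -48. ] [22.2 94.4] 87.7
```

Request:
apply_moves:
  rows:
    - [0,25,0,0,0,0]
    - [0,40,0,0,0,0]
    - [0,40,0,0,0,0]
    - [0,40,0,0,0,0]
    - [0,30,0,0,0,0]

```text
time: 43.78
tool_pos: [555.9, -223.5, 220.9]
tcp_rot: [-180.0, -0.0, -2.3]
ft_force: [1.4, 0.3, -1.0]
finger_gap: 14.7
grip_force: 39.8
```

Request:
apply_moves:
  rows:
    - [0,5,5,0,0,0]
    - [0,0,8,0,0,0]
    - [0,0,7,0,0,0]
    - [0,0,4,0,0,0]
    - [0,0,1,0,0,0]

```text
time: 44.4
tool_pos: [555.3, -227.6, 195.5]
tcp_rot: [-180.0, 0.0, -2.3]
ft_force: [-0.2, 0.4, 0.8]
finger_gap: 14.4
grip_force: 39.8
```

Request:
apply_moves:
  rows:
    - [0,0,1,0,0,0]
    - [0,0,0.5,0,0,0]
    - [0,0,0.5,0,0,0]
    - [0,0,0.5,0,0,0]
    - [0,0,0,0,0,0]

```text
time: 45.02
tool_pos: [555.4, -228.4, 193.5]
tcp_rot: [-180.0, 0.0, -2.4]
ft_force: [0.3, -0.2, -0.3]
finger_gap: 14.8
grip_force: 39.8
```

Request:
apply_moves:
  rows:
    - [0,0,0.5,0,0,0]
    - [0,0,0.5,0,0,0]
    - [0,0,0.3,0,0,0]
    - [0,0,0,0,0,0]
    - [0,0,0,0,0,0]

```text
time: 45.65
tool_pos: [555.4, -228.4, 192.4]
tcp_rot: [180.0, -0.0, -2.4]
ft_force: [-0.8, -0.8, 2.8]
finger_gap: 14.6
grip_force: 40.2
```

Request:
apply_moves:
  rows:
    - [0,0,0,0,0,0]
    - [0,0,0,0,0,0]
    - [0,0,0,0,0,0]
    - [0,0,0,0,0,0]
    - [0,0,0,0,0,0]
  fingers: 34

```text
time: 46.28
tool_pos: [555.4, -228.4, 192.2]
tcp_rot: [-180.0, -0.0, -2.4]
ft_force: [-0.7, -0.4, -1.0]
finger_gap: 34.2
grip_force: 0.0
```

Request:
apply_moves:
  rows:
    - [0,0,-5,0,0,0]
    - [0,0,-15,0,0,0]
    - [0,0,-20,0,0,0]
    - [0,0,-10,0,0,0]
    - [0,0,0,0,0,0]

```text
time: 46.9
tool_pos: [556.2, -228.8, 244.2]
tcp_rot: [179.9, -0.2, -2.4]
ft_force: [-0.8, 0.0, -0.7]
finger_gap: 33.9
grip_force: 0.0
```

Run:
```python
from h import *
st();status();go(580.5,190,220,2.8)
```

```text
t 46.9 tcp [ 556.2 -228.8  244.2] [ 1.7992e+02 -1.6000e-01 -2.3600e+00] F [-0.8  0.  -0.7] T [-0.03  0.01 -0.02] gap 33.92854979070226 0.0 q [-27.2   7.2  84.2  -0.   88.4  65.1]
rings on bar [(-295, 20), (-290, 82), (-285, 99), (-235, 28), (-230, 47), (-225, 128), (-220, 157)] z 108.5 x [506.  597.2]
 b190 298 mean [576.9 193.9  95.6] pct [[546.5, 183.5, 86.3], [613.4, 201.0, 104.0]] rect [579.5 192.4] [73.4 20.1] 3.5
 b301 0
 b354 0
lidbar 212 mean [474.7  59.1 123.2] pct [[463.2, 32.6, 114.6], [487.3, 81.6, 127.4]] rect [476.   56.9] [20.6 50.8] 12.1
delta tool [   7.5 -419.2   22.7] rot [ 0.001 -0.001 -0.09 ]
```

Request:
apply_moves:
  rows:
    - [1,-30,0,0,0,0]
    - [1,-50,0,0,0,0]
    - [1,-55,0,0,0,0]
    - [1,-55,0,0,0,0]
    - [1,-55,0,0,0,0]

```text
time: 47.58
tool_pos: [569.9, 17.9, 241.2]
tcp_rot: [-180.0, 0.1, -2.4]
ft_force: [1.1, 0.1, 0.2]
finger_gap: 33.7
grip_force: 0.0
```

Request:
apply_moves:
  rows:
    - [1,-55,0,0,0,0]
    - [0,-55,0,0,0,0]
    - [0,-45,0,0,0,0]
    - [0,-19,20,0,0,-0.045]
    - [0,0,20,0,0,-0.045]

```text
time: 48.2
tool_pos: [577.9, 191.0, 199.9]
tcp_rot: [180.0, 0.1, 3.1]
ft_force: [0.5, -0.4, -0.8]
finger_gap: 34.1
grip_force: 0.0
```

Request:
apply_moves:
  rows:
    - [0,0,30,0,0,0]
    - [0,0,30,0,0,0]
    - [0,0,10,0,0,0]
    - [0,0,0,0,0,0]
    - [0,0,0,0,0,0]

```text
time: 48.82
tool_pos: [579.5, 190.0, 133.5]
tcp_rot: [-180.0, -0.1, 2.8]
ft_force: [0.5, -0.1, 0.3]
finger_gap: 33.8
grip_force: 0.0
```

Run:
```python
from h import *
st();go(580,190.3,94,2.8)
```

```text
t 48.825 tcp [579.5 190.  133.5] [-1.7998e+02 -1.1000e-01  2.7900e+00] F [ 0.5 -0.1  0.3] T [ 0.03 -0.05 -0.01] gap 33.76363711386585 0.0 q [ 13.3  12.5  90.   -0.   77.4 100.5]
delta tool [ 0.4 -0.3 39.5] rot [-0.    -0.002 -0.   ]
```

Request:
apply_moves:
  rows:
    - [0.5,0,12,0,0,0]
    - [0,0,15,0,0,0]
    - [0,0,8,0,0,0]
    - [0,0,2.5,0,0,0]
    - [0,0,0,0,0,0]

```text
time: 49.45
tool_pos: [579.0, 190.0, 94.5]
tcp_rot: [180.0, 0.0, 2.8]
ft_force: [1.7, 0.6, 0.3]
finger_gap: 34.1
grip_force: 0.0
```

Request:
apply_moves:
  rows:
    - [0,0,0,0,0,0]
    - [0,0,0,0,0,0]
    - [0,0,0,0,0,0]
    - [0,0,0,0,0,0]
    - [0,0,0,0,0,0]
  fingers: 5
  grip_force: 40

```text
time: 50.08
tool_pos: [579.7, 190.2, 95.4]
tcp_rot: [-180.0, -0.1, 2.8]
ft_force: [-0.1, 1.0, 4.9]
finger_gap: 14.8
grip_force: 40.3
```

Request:
apply_moves:
  rows:
    - [0,0,-4,0,0,0]
    - [0,0,-10,0,0,0]
    - [0,0,-20,0,0,0]
    - [0,0,-30,0,0,0]
    - [0,0,-30,0,0,0]

```text
time: 50.7
tool_pos: [579.3, 190.1, 191.1]
tcp_rot: [-180.0, -0.1, 2.8]
ft_force: [0.3, 0.9, -0.3]
finger_gap: 14.5
grip_force: 39.7
```

Request:
apply_moves:
  rows:
    - [0,0,-30,0,0,0]
    - [0,0,0,0,0,0.03]
    - [0,0,0,0,0,0.03]
    - [0,0,0,0,0,0.03]
    - [0,0,0,0,0,0]

```text
time: 51.32
tool_pos: [578.5, 189.9, 217.5]
tcp_rot: [180.0, 0.1, -2.4]
ft_force: [0.4, 0.1, -0.2]
finger_gap: 14.7
grip_force: 39.7
```

Run:
```python
from h import *
st();go(562.5,-50,220,-2.4)
_,d=snap('side');P=world('side',d)
q=reg(P,'ring',500,650,160,220,120,200)
```

```text
t 51.325 tcp [578.5 189.9 217.5] [ 1.7997e+02  1.1000e-01 -2.3900e+00] F [ 0.4  0.1 -0.2] T [ 0.03 -0.04 -0.05] gap 14.694242839882456 39.67323222197592 q [ 13.3   9.3  84.7   0.   86.1 105.7]
delta tool [ -6.  240.3  -2.4] rot [0.001 0.002 0.   ]
ring 621 mean [579.1 194.9 163. ] pct [[533.9, 183.4, 135.4], [623.0, 201.3, 198.0]] rect [579.7 191.6] [19.4 93.6] 87.5
```

Request:
apply_moves:
  rows:
    - [-3,20,-3,0,0,0]
    - [-3,45,0,0,0,0]
    - [0,50,0,0,0,0]
    - [0,50,0,0,0,0]
    - [0,45,0,0,0,0]

```text
time: 52.0
tool_pos: [563.8, -22.2, 221.9]
tcp_rot: [180.0, -0.0, -2.4]
ft_force: [1.1, 0.0, -0.5]
finger_gap: 14.7
grip_force: 39.7
```

Request:
apply_moves:
  rows:
    - [0,30,0,0,0,0]
    - [0,0,0,0,0,0]
    - [0,30,0,0,0,0]
    - [0,30,0,0,0,0]
    - [0,30,0,0,0,0]

```text
time: 52.62
tool_pos: [559.3, -139.8, 221.8]
tcp_rot: [-180.0, -0.0, -2.3]
ft_force: [-0.1, -0.1, 0.0]
finger_gap: 14.7
grip_force: 39.7
```

Request:
apply_moves:
  rows:
    - [0,26,0,0,0,0]
    - [0,0,8,0,0,0]
    - [0,0,8,0,0,0]
    - [0,0,6,0,0,0]
    - [0,0,2,0,0,0]

```text
time: 53.25
tool_pos: [558.2, -164.5, 196.9]
tcp_rot: [-180.0, 0.1, -2.3]
ft_force: [-0.7, 0.1, -0.4]
finger_gap: 14.7
grip_force: 39.7
```

Run:
```python
from h import *
st();status()
```

```text
t 53.25 tcp [ 558.2 -164.5  196.9] [-1.7997e+02  6.0000e-02 -2.3000e+00] F [-0.7  0.1 -0.4] T [ 0.05 -0.01  0.02] gap 14.660939653976243 39.66709711588919 q [-21.5   5.8  90.7   0.   83.6  70.8]
rings on bar [(-295, 15), (-290, 66), (-285, 98), (-280, 17), (-235, 12), (-230, 18), (-225, 59), (-220, 99), (-215, 10), (-175, 9), (-170, 42), (-165, 55), (-160, 185), (-155, 113)] z 109.9 x [506.6 601.4]
 b190 0
 b301 0
 b354 0
lidbar 214 mean [474.7  59.8 123.2] pct [[462.9, 33.2, 114.7], [487.6, 81.8, 127.8]] rect [476.7  55.9] [20.9 55. ] 12.0
```

Request:
apply_moves:
  rows:
    - [0,0,1,0,0,0]
    - [0,0,1,0,0,0]
    - [0,0,0.5,0,0,0]
    - [0,0,0.5,0,0,0]
    - [0,0,0,0,0,0]

```text
time: 53.92
tool_pos: [558.5, -165.4, 194.7]
tcp_rot: [-180.0, 0.0, -2.4]
ft_force: [0.1, -0.4, 0.1]
finger_gap: 14.5
grip_force: 39.7
```

Request:
apply_moves:
  rows:
    - [0,0,0.5,0,0,0]
    - [0,0,0.3,0,0,0]
    - [0,0,0,0,0,0]
    - [0,0,0,0,0,0]
    - [0,0,0,0,0,0]

```text
time: 54.55
tool_pos: [558.5, -165.4, 193.9]
tcp_rot: [180.0, -0.0, -2.4]
ft_force: [-0.1, -0.6, -0.4]
finger_gap: 14.6
grip_force: 39.7
```

Request:
apply_moves:
  rows:
    - [0,0,0,0,0,0]
    - [0,0,0,0,0,0]
    - [0,0,0,0,0,0]
    - [0,0,0,0,0,0]
    - [0,0,0,0,0,0]
  fingers: 34

```text
time: 55.18
tool_pos: [558.5, -165.4, 193.9]
tcp_rot: [-180.0, 0.0, -2.4]
ft_force: [0.3, -0.6, -0.4]
finger_gap: 33.9
grip_force: 0.0
```

Request:
apply_moves:
  rows:
    - [0,0,-5,0,0,0]
    - [0,0,-15,0,0,0]
    - [0,0,-20,0,0,0]
    - [0,0,-30,0,0,0]
    - [0,0,-30,0,0,0]

```text
time: 55.8
tool_pos: [558.7, -165.5, 296.7]
tcp_rot: [180.0, -0.1, -2.4]
ft_force: [0.9, -0.2, -0.6]
finger_gap: 33.7
grip_force: 0.0
```

Request:
apply_moves:
  rows:
    - [0,-30,0,0,0,0]
    - [0,-30,0,0,0,0]
    - [0,0,0,0,0,0]
    - [0,0,0,0,0,0]
    - [0,0,0,0,0,0]

```text
time: 56.42
tool_pos: [561.0, -106.3, 294.3]
tcp_rot: [180.0, -0.0, -2.4]
ft_force: [-0.3, -1.4, -0.4]
finger_gap: 33.9
grip_force: 0.0
```

Run:
```python
from h import *
st();status();lidz()
snap('side','side9.png')
_,d=snap('top');P=world('top',d)
reg(P,'top disc',430,520,10,100,90,102);reg(P,'topbar',430,520,10,100,114,132)
```

```text
t 56.425 tcp [ 561.  -106.3  294.3] [ 1.7998e+02 -2.0000e-02 -2.4100e+00] F [-0.3 -1.4 -0.4] T [ 0.   -0.02  0.02] gap 33.939189026544064 0.0 q [-15.9   1.9  84.6  -0.   93.5  76.5]
rings on bar [(-295, 19), (-290, 69), (-285, 108), (-235, 12), (-230, 17), (-225, 87), (-220, 106), (-175, 14), (-170, 33), (-165, 86), (-160, 233), (-155, 51)] z 108.0 x [506.6 599.3]
 b190 0
 b301 0
 b354 0
lidbar 213 mean [474.7  59.6 123.2] pct [[462.9, 32.8, 115.7], [488.4, 81.4, 127.7]] rect [476.2  55.6] [20.9 54.3] 11.9
disc peak 94 [ 22  51  76 103  74  44  22] lid rel -32.5
top disc 541 mean [477.1  52.7  95.5] pct [[446.2, 22.4, 91.0], [508.8, 83.4, 100.2]] rect [477.5  53.2] [66.7 65.9] 78.3
topbar 243 mean [477.4  53.2 125.4] pct [[465.4, 30.0, 120.0], [489.8, 77.1, 129.8]] rect [477.8  53.3] [20.4 49.6] 11.8
```

View pics/side9.png

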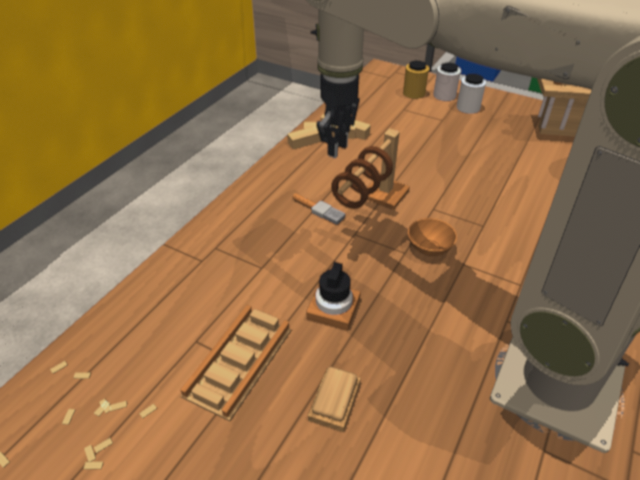

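The view shows three rings hanging at about (350,190), (363,176) and (376,162) px, with the rack empty. The lid sits home on the jar at (335,285). Handing in.

```bash
python3 -c "
from bench import job
print(job.hand_in())"
```

```text
the job is handed in; nothing more can be done
None
```

I handed the job in (no verdict was shown): all three bangles hang on the drying bar, the lid is screwed home on the wax jar, and the bowl, sanding block and brush were not touched; the lid dropped past the thread start as it was set down, so I skipped the backward turn.

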